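# Laser-marking a graded set of brass boxes on an indexing dial

### The arm

A 6-joint arm with a two-finger parallel gripper is mounted at the origin on the work surface. World frame = base frame: x ahead of the robot, y to its left, z up, the work surface at z = 0. Lengths are in m, angles in rad, forces in N, time in s.
With the tool pointing down it reaches from about 0.375 to 0.975 m from the base axis. Payload 3.8 kg.
Tool frame: the origin (TCP) lies at the very end of the fingers, on their centre line; the grasp point (between the pads) lies 19 mm behind it; z points along the fingers, y is the line along which they close (so a half turn about z gives the same grasp; the last joint's range is limited). The gripper opens to 85 mm and grips with 20 to 120 N. Pads are 22 mm wide; open, the fingers measure 114 mm over their backs; the gripper's body (76 mm by 85 mm) begins 54 mm behind the grasp point. The pads swing forward as they close: fully open they stand 13 mm farther back than shut.
Start: joints at [-1.21, 0.264, 1.604, -0, 1.274, -0.037], TCP at [0.261, -0.622, 0.231] pointing down, gripper open.
Joint ranges: [-2.63, 2.63], [-0.94, 2.18], [0.31, 2.57], [-1.31, 4.45], [0, 2.66], [-2.55, 2.55]. Speed limits (rad/s): [2.57, 2.57, 3.14, 3.14, 3.14, 3.14].

### API

Orientations are given as a rotation vector (axis times angle).
In Python, from workcell import bot, vision gives the robot as it stands. The module is installed in compiled form; this text tells all that it offers.
- The arm moves only by the tool play_rows, never from a script. Its argument "moves" is a list that holds one entry, the list of rows, each a list of 7 numbers: the turn, a rotation vector about the tool's x, y, z as a fraction of full scale, then the shift along the tool's x, y, z as a fraction of full scale, then the finger opening in mm, from 0 to 85.4. In form: [[[ax, ay, az, x, y, z, jaw], ...]]. A call has 1 to 5 rows; each row shifts and turns the commanded pose from where the row before left it, along the tool's axes as they then stand; what a row does not reach is not made up. Full scale, the value 1, is 0.1 m for a shift and 0.5 rad for a turn. A row lasts 1/12 s, in which the tool goes at most 41.7 mm and 7.16 degrees, less where a joint would pass 70% of its speed; a pose out of reach is approached as far as the arm can. A call with a number of a shift or a turn outside -1 to 1 is refused whole. A call with a gripper value outside its range is refused whole. The fingers move at their own pace and stop on an object; "newtons" is the grip in N (left out, the last holds). Time passes only in rows, so rows that do not move let the fingers close. It gives the time, the measured TCP pose, the force, the opening and the grip force at its end, in the units of the state.
- bot.read_state(): the state, without advancing time (a new reading comes with each control period).
- vision.read_camera(name): name is "scene" or "top"; returns a dict with "image" (384x512x3 uint8, red, green, blue), "depth" (384x512 float32, m along the optical axis (not along the pixel's ray), 0 where there is no reading), "K" (3x3 intrinsics, pixels), "R" (3x3) and "t" (3): a world point X has camera coordinates R X + t. Camera axes: x right, y down, z forward; pixel columns grow to the right and rows downward; lengths in m; the calibration is good to about 2 mm. A picture is of the moment at which its call begins.
- bot.finish_job(): hands the job in; it is judged then, once.
The state is a dict: "time": time; "q": joint angles; "joint_vel": joint speeds; "joint_torque": joint torques, N m; "tool_pos": TCP position; "tcp_rot": TCP orientation; "wrist_force": force on the tool from outside, world axes, zero at the start; "torque": the same for the moment, N m; "width": opening from 0.0 (shut) to 1.0 (fully open); "grip_force": force on a finger pad.
Only numpy, scipy, OpenCV 4.12 (cv2) and the standard library are available. Lean on these libraries where they do the work, as an engineer would, in place of code of your own. Each camera call takes 0.05 s, during which the arm holds its last target. There are 200 camera calls.

### The job

Mark the brass boxes that wait on the grey pad: put each into the dial nest of its own size, index the dial so that the boxes come under the lens one after another from the largest to the smallest, and with each box clicked in under the lens press the READY key (small, left) and then the MARK key (large, right), one key at a time. When all are marked, stand them upright and flat, side by side on the cloth in the tray, and leave the hammer, steel block and jar alone.

Things in the scene. Friction and masses are not known exactly. Their poses are not given: they have to be found in the camera images.
- marker: Bench laser marker, fixed. Origin on the bench below the dial's axis; its +y points from that axis to the marking head. The lens (56 mm across, underside 220 mm above the bench) hangs 90 mm from the axis, under a white housing 64 mm wide, 265 to 341 mm up, that begins 58 mm from the axis and runs back to a column 235 mm from it; the whole is 365 mm high.
- dial (a joint): Angle of the dial, rad, + counterclockwise from above, endless both ways. Aluminium plate 290 mm across, top face 42 mm up, hub 52 mm across, 12 mm high. Nest a is under the lens at 0 (or whole turns), b at 1.571, c at 3.142, d at 4.712. A spring detent pulls it to the nearest quarter-turn click when let go (about 3 N at a peg); midway between clicks it may stay, or start.
- focus (a point): The point under the middle of the lens, at the height of the dial's top face (42 mm above the bench), 90 mm from the dial's axis along the marker's +y.
- ready_key (a joint): Travel of the READY key, m: 0 up, 0.006 fully down; it springs back and needs about 5 N; it counts as pressed from 0.004. The smaller, left-hand of the two round keys on the control box (seen from the robot), 20 mm across.
- mark_key (a joint): Travel of the MARK key, m: the same spring and travel. The larger, right-hand of the two round keys, 30 mm across.
- ready_key_top (a point): Centre of the READY key's top face, about 56 mm above the bench; it goes straight down when pressed. The key stands 10 mm proud of its collar. The keys are 48 mm apart on a control box 90 x 110 mm, 34 mm high.
- mark_key_top (a point): Centre of the MARK key's top face, about 56 mm above the bench.
- tray: Wooden tray with a blue cloth lining for the finished boxes, fixed, 240 mm along its x, 160 mm along its y, walls 5 mm thick and 16 mm high. Origin under its centre.
- tray_in (a point): Centre of the tray's inner floor, 5 mm above the bench; the tray's axes.
- hammer: Hammer lying on the bench, 240 mm long; to be left alone.
- block: Steel bench block on a rubber base, 75 x 75 x 36 mm; to be left alone.
- jar: Small glass jar with a dark lid, 48 mm across, 60 mm high; to be left alone.
- box_a: Round brass lidded box, the largest of the set of four sizes: 54 mm across, 22 mm high, 100 g give or take 30 percent. Origin at the centre of its underside, z up. May be absent.
- nest_a (a point): Floor centre (the dial's top face) of the nest for the largest box: a black ring of 6 mm round section lying on the plate, 58 mm inside, 70 mm outside, 6 mm high.
- box_b: Round brass lidded box, the second of the set of four sizes: 46 mm across, 22 mm high, 75 g give or take 30 percent. Origin at the centre of its underside, z up. May be absent.
- nest_b (a point): Floor centre (the dial's top face) of the nest for the second box: a black ring of 6 mm round section lying on the plate, 50 mm inside, 62 mm outside, 6 mm high.
- box_c: Round brass lidded box, the third of the set of four sizes: 38 mm across, 22 mm high, 55 g give or take 30 percent. Origin at the centre of its underside, z up. May be absent.
- nest_c (a point): Floor centre (the dial's top face) of the nest for the third box: a black ring of 6 mm round section lying on the plate, 42 mm inside, 54 mm outside, 6 mm high.
- box_d: Round brass lidded box, the smallest of the set of four sizes: 30 mm across, 22 mm high, 40 g give or take 30 percent. Origin at the centre of its underside, z up. May be absent.
- nest_d (a point): Floor centre (the dial's top face) of the nest for the smallest box: a black ring of 6 mm round section lying on the plate, 34 mm inside, 46 mm outside, 6 mm high.
- peg_1 (a point): Centre of the top of one of the dial's four upright steel turning pegs, 14 mm across, 40 mm high above the plate (top 82 mm above the bench), 120 mm from the axis, midway between two nests; push or pull it round to turn the dial.
- peg_2 (a point): Centre of the top of one of the dial's four upright steel turning pegs, 14 mm across, 40 mm high above the plate (top 82 mm above the bench), 120 mm from the axis, midway between two nests; push or pull it round to turn the dial.
- peg_3 (a point): Centre of the top of one of the dial's four upright steel turning pegs, 14 mm across, 40 mm high above the plate (top 82 mm above the bench), 120 mm from the axis, midway between two nests; push or pull it round to turn the dial.
- peg_4 (a point): Centre of the top of one of the dial's four upright steel turning pegs, 14 mm across, 40 mm high above the plate (top 82 mm above the bench), 120 mm from the axis, midway between two nests; push or pull it round to turn the dial.
There are look-alikes about, which are no part of the job. What is shaped like the box_b but blue is not meant.

How it is judged:
By the outcome, as a careful person would: the job done as asked, in the order asked, and still so for the second after the job is handed in, with the robot touching nothing.
Of box_a, box_b, box_c, box_d only 2 to 3 are there at a start; the rules pass over those that are not, and their reading is None.
At some moment in a run one of box_a, box_b, box_c, box_d may be knocked a few centimetres aside while the robot is not near it.
Once in a run the grip may slacken for a moment while it holds something.
It also fails if it takes over 210 s, if anything falls off the work surface, if the arm or the gripper's body presses on something with over 40 N, if the wrist force passes 120 N, or if a joint passes its speed limit or range.

## Working session

There is one attempt and no reset: what is moved stays moved. The work goes in short steps, Python scripts to look and compute and a tool call to move; the robot and the scene stay as the last step left them, time stands still between calls to the robot, and variables do not carry over. Pictures are saved under pics/ and viewed, at most 14 in all, crops included, and the job is handed in when it is done.

Besides the shell and the picture viewer there is one more tool, called as name([rows], argument=value, ...), one row to a line, values as JSON. play_rows: Moves the arm, as the interface text tells. Its arguments: {"type":"object","properties":{"moves":{"type":"array","items":{"type":"array","items":{"type":"array","items":{"type":"number"}}}},"newtons":{"type":"number"}},"required":["moves"]}

```bash
mkdir -p pics
python3 - <<'E'
from workcell import bot, vision
import cv2,numpy as np
s=bot.read_state()
print({k:np.round(v,3).tolist() for k,v in s.items()})
for n in ("scene","top"):
    c=vision.read_camera(n); np.savez(f"{n}0.npz",**c)
    print(n,c["K"].tolist(),np.round(c["R"],3).tolist(),np.round(c["t"],3).tolist())
    cv2.imwrite(f"pics/{n}0.png",cv2.resize(c["image"][...,::-1],(800,600),interpolation=cv2.INTER_CUBIC))
E
```

```text
{'time': 0.0, 'q': [-1.21, 0.265, 1.605, -0.0, 1.274, -0.037], 'joint_vel': [0.0, -0.0, 0.0, -0.001, -0.001, -0.001], 'joint_torque': [0.001, -51.511, -36.732, 0.0, 0.013, 0.0], 'tool_pos': [0.261, -0.622, 0.23], 'tcp_rot': [-3.078, -0.62, 0.001], 'wrist_force': [0.961, -0.044, -0.583], 'torque': [-0.042, -0.034, -0.025], 'grip_force': 0.0, 'width': 1.0}
scene [[493.15564006576574, 0.0, 248.78067311676443], [0.0, 493.15564006576574, 200.4702039232789], [0.0, 0.0, 1.0]] [[0.594, 0.804, -0.019], [0.48, -0.374, -0.793], [-0.645, 0.463, -0.608]] [-0.305, -0.199, 1.658]
top [[376.8990659337892, 0.0, 252.3583172735176], [0.0, 376.8990659337892, 200.56494783831], [0.0, 0.0, 1.0]] [[0.005, -1.0, 0.006], [-0.988, -0.006, -0.151], [0.151, -0.005, -0.988]] [-0.023, 0.558, 0.969]
```

View pics/scene0.png

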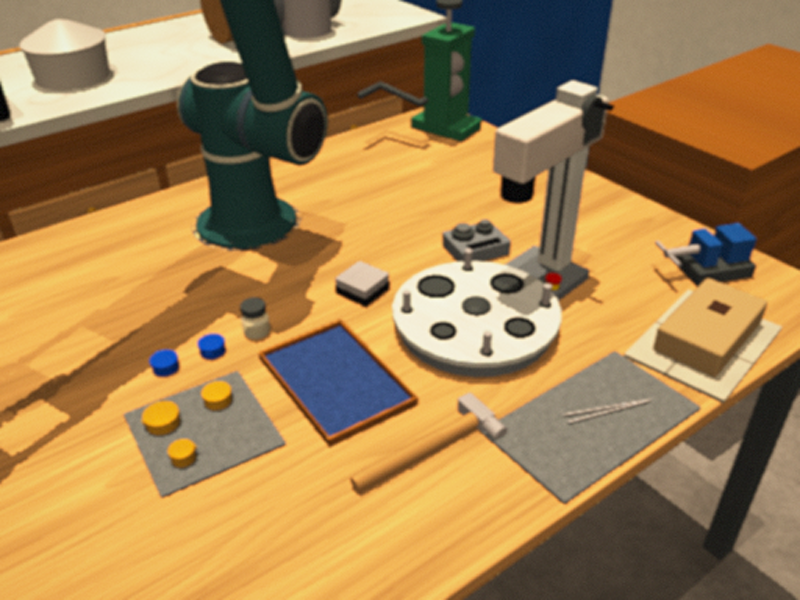

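View pics/top0.png

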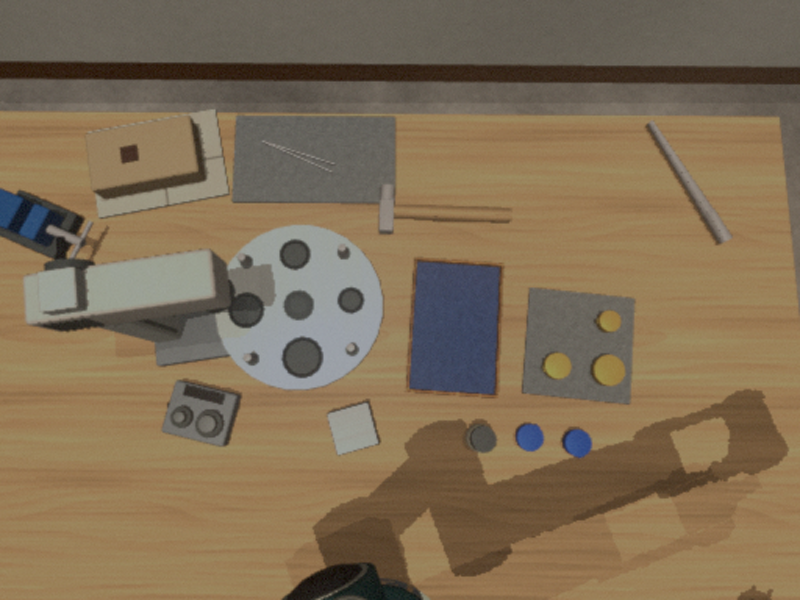

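```bash
cat > h.py <<'E'
import numpy as np,cv2
from workcell import bot,vision
def cloud(c):
    v,u=np.mgrid[:384,:512]; K=c["K"]; d=c["depth"]
    P=np.stack([(u-K[0,2])/K[0,0]*d,(v-K[1,2])/K[1,1]*d,d],-1)
    return (P-c["t"])@c["R"]
def atz(c,u,v,z):   # pixel ray cut with height z
    r=np.array([(u-c["K"][0,2])/c["K"][0,0],(v-c["K"][1,2])/c["K"][1,1],1])@c["R"]
    o=-c["t"]@c["R"]; return o+r*(z-o[2])/r[2]
def tri(c1,p1,c2,p2):
    A=[c["K"]@np.c_[c["R"],c["t"]] for c in (c1,c2)]
    X=cv2.triangulatePoints(A[0],A[1],np.array(p1,float).reshape(2,1),np.array(p2,float).reshape(2,1)); return (X[:3]/X[3])[:,0]
def blobs(m,amin=15):
    n,l,s,ce=cv2.connectedComponentsWithStats(m.astype(np.uint8),connectivity=4)
    return [(ce[i],s[i],l==i) for i in range(1,n) if s[i,4]>=amin]
def brass(c):
    h=cv2.cvtColor(c["image"],cv2.COLOR_RGB2HSV).astype(int)
    return (h[...,0]>15)&(h[...,0]<32)&(h[...,1]>165)&(h[...,2]>90)
E
cat > m1.py <<'E'
from h import *
T=dict(np.load("top0.npz"));S=dict(np.load("scene0.npz"))
for n,c in (("top",T),("scene",S)):
    W=cloud(c)
    for ce,s,m in blobs(brass(c)):
        p=W[m]; 
        if abs(np.median(p[:,1])+.4)>.3: continue
        z=np.percentile(p[:,2],80); q=p[abs(p[:,2]-z)<.004]
        mm=(q[:,:2].min(0)+q[:,:2].max(0))/2
        print(n,ce.round(1),s,"topz",z.round(4),"mean",q[:,:2].mean(0).round(4),"mid",mm.round(4),"ext",np.ptp(q[:,:2],axis=0).round(4))
W=cloud(T)
# dial plate
pl=(abs(W[...,2]-.042)<.01)&(T["image"].min(-1)>90)
for ce,s,m in blobs(pl,400): print("plate",ce.round(1),s,np.median(W[m],0).round(4))
g=cv2.cvtColor(T["image"],cv2.COLOR_RGB2GRAY)
# region around dial
print("dark blobs")
for ce,s,m in blobs((g<85)&(abs(W[...,2]-.045)<.016),30): print(ce.round(1),s,np.median(W[m],0).round(4),"atz",atz(T,*ce,.046).round(4), "d",2*np.sqrt(s[4]/np.pi)*1.0)
print("pegs")
for ce,s,m in blobs((W[...,2]>.066)&(W[...,2]<.1),3): print(ce.round(1),s,np.median(W[m],0).round(4),atz(T,*ce,.082).round(4))
E
python3 m1.py
```

```text
scene [ 87.9 127.6] [ 83 126  10   4  19] topz 0.0011 mean [-0.2368 -0.1514] mid [-0.2347 -0.1517] ext [0.0248 0.0342]
scene [ 31.4 147.7] [  0 129  81  34 475] topz 0.0014 mean [-0.2209 -0.3598] mid [-0.2167 -0.3185] ext [0.0665 0.2846]
scene [108.4 143.4] [103 140  11   7  31] topz 0.0011 mean [-0.0902 -0.1374] mid [-0.0907 -0.1393] ext [0.0333 0.0366]
scene [ 93.9 142.8] [ 90 141   9   5  18] topz 0.002 mean [-0.1245 -0.1773] mid [-0.1241 -0.1757] ext [0.0164 0.0274]
scene [ 52.1 164.1] [  0 144 104  44 668] topz 0.0012 mean [-0.0827 -0.3302] mid [-0.0939 -0.3288] ext [0.0821 0.3384]
scene [ 39.2 161.2] [ 31 157  18   9  41] topz 0.0015 mean [-0.1245 -0.3614] mid [-0.1235 -0.357 ] ext [0.0248 0.0576]
scene [ 73.8 200. ] [   0  157  159  105 3222] topz 0.0015 mean [ 0.1403 -0.3404] mid [ 0.1437 -0.3208] ext [0.2602 0.524 ]
scene [ 16.9 168.3] [ 14 167   7   4  15] topz 0.0022 mean [-0.1255 -0.4284] mid [-0.1265 -0.4279] ext [0.0208 0.0178]
scene [ 12.9 203.3] [ 11 200   5   7  19] topz 0.0014 mean [ 0.0505 -0.4901] mid [ 0.05   -0.4906] ext [0.0314 0.0153]
scene [130.2 210.7] [122 
[... 7064 characters left out ...]
19915326999
[307.9 279.8] [300 271  17  18 192] [ 0.351  -0.1636  0.0583] atz [ 0.3508 -0.165   0.046 ] d 15.635280380893438
pegs
[  6.3 133.1] [  0 120  18  28 314] [0.7321 0.6351 0.0774] [0.7288 0.6312 0.082 ]
[ 22.6 141.9] [ 12 130  22  24 299] [0.7064 0.5892 0.0775] [0.705 0.586 0.082]
[218.7 158.4] [216 156   6   6  26] [0.6647 0.0689 0.0803] [0.6636 0.0692 0.082 ]
[154.5 164.5] [152 162   6   6  28] [0.6466 0.2373 0.0805] [0.6461 0.2365 0.082 ]
[104.  210.6] [ 92 202  19  16  94] [0.5219 0.3554 0.0818] [0.524  0.3603 0.082 ]
[224.2 222.1] [222 220   6   5  23] [0.4966 0.0526 0.0804] [0.4962 0.0519 0.082 ]
[158.5 228.5] [156 226   6   6  30] [0.4793 0.2197 0.0799] [0.4789 0.2189 0.082 ]
```

```bash
cat > m2.py <<'E'
from h import *
def boxes(S,T,roi=(.38,.66,-.5,-.24),zlo=.013,zhi=.045):
    out=[]
    for c in (S,T):
        W=cloud(c); h=cv2.cvtColor(c["image"],cv2.COLOR_RGB2HSV).astype(int)
        m=(W[...,0]>roi[0])&(W[...,0]<roi[1])&(W[...,1]>roi[2])&(W[...,1]<roi[3])&(W[...,2]>zlo)&(W[...,2]<zhi)&(h[...,0]>12)&(h[...,0]<35)&(h[...,1]>110)
        L=[]
        for ce,s,b in blobs(m,20):
            p=W[b]; z=np.percentile(p[:,2],70); k=b&(abs(W[...,2]-z)<.003)
            v,u=np.nonzero(k); cc=np.array([u.mean(),v.mean()])
            L.append((cc,z,p[abs(p[:,2]-z)<.003,:2].mean(0),2*np.sqrt(k.sum()/np.pi*abs(np.linalg.norm(p.mean(0)+c["t"]@c["R"]))**2/c["K"][0,0]**2/abs((c["R"][2,2]))))) 
        out.append(L)
    return out
if __name__=="__main__":
    T=dict(np.load("top0.npz"));S=dict(np.load("scene0.npz"))
    Bs,Bt=boxes(S,T)
    for b in Bs:
        t=min(Bt,key=lambda t:np.linalg.norm(t[2]-b[2]))
        print("scene px",b[0].round(1),"z",b[1].round(4),b[2].round(4),"d",b[3].round(4),"| top px",t[0].round(1),"z",t[1].round(4),t[2].round(4),"d",t[3].round(4),"| tri",tri(S,b[0],T,t[0]).round(4))
    for n,c in (("S",S),("T",T)):
        W=cloud(c)
        def med(x,y,r=.012): 
            k=np.hypot(W[...,0]-x,W[...,1]-y)<r; return W[k][:,2]
        print(n,"pad z",np.median(med(.51,-.35)).round(4),"bench",np.median(med(.45,-.2)).round(4),"tray floor",np.median(med(.52,-.1)).round(4),"plate",np.median(med(.62,.1)).round(4))
        h=cv2.cvtColor(c["image"],cv2.COLOR_RGB2HSV).astype(int)
        b=(h[...,0]>100)&(h[...,0]<130)&(h[...,1]>90)&(W[...,1]>-.25)&(W[...,1]<.05)&(W[...,0]>.3)&(W[...,0]<.8)&(W[...,2]<.03)
        bb=max(blobs(b,200),key=lambda q:q[1][4]); r=cv2.minAreaRect((W[bb[2]][:,:2]*1000).astype(np.float32)); print(" tray cloth",r)
        kk=(W[...,0]>.33)&(W[...,0]<.43)&(W[...,1]>.24)&(W[...,1]<.38)&(W[...,2]>.049)&(W[...,2]<.075)
        for ce,s,m in blobs(kk,8): print(" key",ce.round(1),s[4],np.median(W[m],0).round(4))
        hh=(W[...,2]>.30)&(W[...,2]<.352)&(W[...,0]>.45)&(W[...,0]<.68)&(W[...,1]>.17)&(W[...,1]<.42)
        p=W[hh]; r=cv2.minAreaRect((p[:,:2]*1000).astype(np.float32)); print(" housing",r,np.median(p[:,2]).round(4))
        kb=(W[...,0]>.3)&(W[...,0]<.47)&(W[...,1]>.23)&(W[...,1]<.4)&(W[...,2]>.027)&(W[...,2]<.042)
        print(" ctrl box",cv2.minAreaRect((W[kb][:,:2]*1000).astype(np.float32)))
        p=[W[m] for ce,s,m in blobs((W[...,2]>.072)&(W[...,2]<.09)&(np.hypot(W[...,0]-.5715,W[...,1]-.1443)<.15),3)]
        print(" pegs",[np.r_[np.mean(q,0)].round(4).tolist() for q in p])
    c=T["image"][170:300,320:430,::-1]; d=S["image"][200:330,60:190,::-1]
    cv2.imwrite("pics/crop.png",np.hstack([cv2.resize(c,(400,473),interpolation=2),cv2.resize(d,(400,473),interpolation=2)]))
E
python3 m2.py
```

```text
scene px [137.7 250.2] z 0.0282 [ 0.4744 -0.3051] d 0.0496 | top px [356.7 233.6] z 0.028 [ 0.4723 -0.3012] d 0.0447 | tri [ 0.4718 -0.3033  0.0247]
scene px [101.9 264.5] z 0.0283 [ 0.4674 -0.3941] d 0.0602 | top px [389.7 236.4] z 0.0281 [ 0.4654 -0.39  ] d 0.0528 | tri [ 0.4648 -0.3926  0.0248]
scene px [115.3 286.9] z 0.0283 [ 0.5526 -0.3988] d 0.0433 | top px [389.6 204.8] z 0.0282 [ 0.5511 -0.3941] d 0.0359 | tri [ 0.5505 -0.3971  0.0248]
S pad z 0.0062 bench 0.0058 tray floor 0.006 plate 0.0422
 tray cloth ((536.014404296875, -125.76792907714844), (144.76007080078125, 222.00924682617188), 86.87136840820312)
 key [309.6 141.9] 25 [0.3853 0.3321 0.0538]
 key [295.9 145.4] 49 [0.3754 0.2839 0.0547]
 housing ((555.2186279296875, 306.8526306152344), (226.2416229248047, 92.70298767089844), 87.49427032470703) 0.3358
 ctrl box ((411.2593688964844, 301.0790710449219), (112.46171569824219, 140.64395141601562), 77.3210220336914)
 pegs [[0.4747, 0.2079, 0.0785], [0.6415, 0.2407, 0.0791], [0.5081, 0.0425, 0.0792], [0.674, 0.0742, 0.0792]]
T pad z 0.0059 bench 0.0059 tray floor 0.0049 plate 0.0413Traceback (most recent call last):
  File "m2.py", line 27, in <module>
    bb=max(blobs(b,200),key=lambda q:q[1][4]); r=cv2.minAreaRect((W[bb[2]][:,:2]*1000).astype(np.float32)); print(" tray cloth",r)
ValueError: max() iterable argument is empty
```

```bash
sed -i 's/(h\[...,1\]>90)&(W\[...,1\]>-.25)/(h[...,1]>60)\&(W[...,1]>-.25)/; s/blobs(b,200)/blobs(b,50)/; s/.astype(int)$/.astype(int)/' m2.py; python3 m2.py | sed -n '/^T/,$p'; python3 -c "
from h import *
T=dict(np.load('top0.npz'));print(-T['t']@T['R'])"
```

```text
T pad z 0.0059 bench 0.0059 tray floor 0.0049 plate 0.0413
 tray cloth ((541.4235229492188, -127.52365112304688), (146.7045135498047, 225.21058654785156), 86.34933471679688)
 key [114.3 266.4] 51 [0.3836 0.3351 0.0547]
 key [132.4 270.8] 108 [0.3713 0.2881 0.0544]
 housing ((562.8768310546875, 315.8409118652344), (102.63742065429688, 224.6886444091797), 8.685495376586914) 0.3393
 ctrl box ((412.40130615234375, 302.3509521484375), (113.89704895019531, 138.94090270996094), 76.28807830810547)
 pegs [[0.6649, 0.0698, 0.08], [0.6469, 0.2372, 0.0798], [0.4964, 0.0524, 0.0799], [0.4794, 0.2202, 0.0794]]
[ 0.40541201 -0.01505792  1.04268646]
```

View pics/crop.png

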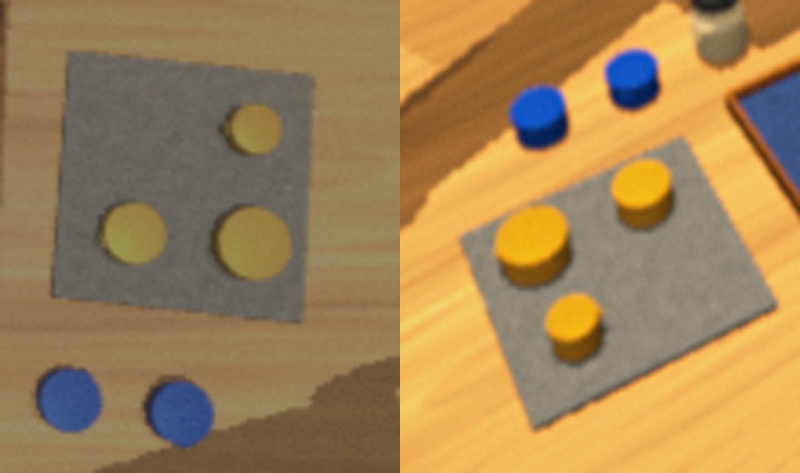

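Candidates for the boxes, in 512-scale top pixels: brass at (390,236) 54 mm = a, (357,234) 46 mm = b and (390,205) 38 mm = c. The blue look-alikes at (339,280) and (370,283) and the jar at (308,280) are rejected. The crop shows three brass boxes on the pad, so d is absent. Nest b is under the lens now.

play_rows([
  [[0,0,-0.2346,0,0,0.1,68],[0,0,-0.2346,0,0,0.1,68],[0,0,-0.2346,0,0,0.1,68],[0,0,-0.2346,0,0,0.1,68],[0,0,-0.2346,0,0,0.1,68]],
], newtons=40)

```text
time: 0.52
tool_pos: [0.2613, -0.6218, 0.1801]
tcp_rot: [-2.763, -1.492, -0.0]
wrist_force: [-0.7, -0.6, -0.7]
width: 0.796
grip_force: 0.0
```

play_rows([
  [[0,0,-0.2346,0,0,0.1,68],[0,0,-0.2346,0,0,0.1,68],[0,0,-0.2346,0,0,0.1,68],[0,0,-0.2346,0,0,0.1,68],[0,0,-0.2346,0,0,0.1,68]],
])

```text
time: 0.93
tool_pos: [0.2613, -0.6218, 0.1301]
tcp_rot: [-2.214, -2.227, -0.001]
wrist_force: [-0.1, 0.0, -0.2]
width: 0.793
grip_force: 0.0
```

play_rows([
  [[0,0,0,0.23,0.2,0,68],[0,0,0,0.23,0.2,0,68],[0,0,0,0.23,0.2,0,68],[0,0,0,0.23,0.2,0,68],[0,0,0,0.23,0.2,0,68]],
])

```text
time: 1.35
tool_pos: [0.3618, -0.5058, 0.1306]
tcp_rot: [-2.221, -2.22, -0.001]
wrist_force: [0.6, -0.2, 0.1]
width: 0.794
grip_force: 0.0
```

play_rows([
  [[0,0,0,0.23,0.21,0,68],[0,0,0,0.23,0.21,0,68],[0,0,0,0.23,0.21,0,68],[0,0,0,0.23,0.21,0,68],[0,0,0,0.23,0.21,0,68]],
])

```text
time: 1.77
tool_pos: [0.467, -0.3907, 0.1308]
tcp_rot: [-2.221, -2.221, 0.0]
wrist_force: [-0.4, -0.9, -0.5]
width: 0.795
grip_force: 0.0
```

```bash
cat > st.py <<'E'
from h import *
import sys
from scipy.spatial.transform import Rotation as Ro
s=bot.read_state(); R=Ro.from_rotvec(s["tcp_rot"]).as_matrix()
print("t",round(s["time"],2),"tcp",np.round(s["tool_pos"],4),"yang",np.degrees(np.arctan2(R[1,1],R[0,1])).round(2),"tilt",np.degrees(np.arccos(-R[2,2])).round(2),"w",round(s["width"]*85.4,1),"gf",np.round(s["grip_force"],1),"F",np.round(s["wrist_force"],1),"q",np.round(s["q"],2))
if len(sys.argv)>3:
    d=np.array(list(map(float,sys.argv[1:4])))-s["tool_pos"]; print("tool shift /0.1:",(R.T@d/.1).round(3))
E
python3 st.py .466 -.391 .012
```

```text
t 1.77 tcp [ 0.467  -0.3907  0.1308] yang -0.01 tilt 0.05 w 67.9 gf 0.0 F [-0.4 -0.9 -0.5] q [-0.74  0.22  1.85  0.    1.07 -0.74]
tool shift /0.1: [-0.003 -0.009  1.188]
```

play_rows([
  [[0,0,0,-0.012,0,0.3,68],[0,0,0,0,0,0.3,68],[0,0,0,0,0,0.3,68],[0,0,0,0,0,0.2,68],[0,0,0,0,0,0.088,68]],
])

```text
time: 2.18
tool_pos: [0.464, -0.3909, 0.0082]
tcp_rot: [-2.216, -2.217, 0.001]
wrist_force: [-0.4, 1.0, -0.1]
width: 0.796
grip_force: 0.0
```

play_rows([
  [[0,0,0,0,0,0,40],[0,0,0,0,0,0,40],[0,0,0,0,0,0,40],[0,0,0,0,0,0,40],[0,0,0,0,0,0,40]],
], newtons=45)

```text
time: 2.6
tool_pos: [0.4675, -0.3945, 0.0142]
tcp_rot: [2.22, 2.219, 0.0]
wrist_force: [-0.4, -0.3, -0.8]
width: 0.613
grip_force: 47.8
```

play_rows([
  [[0,0,0,0,0,0,40],[0,0,0,0,0,0,40],[0,0,0,0,0,-0.2,40],[0,0,0,0,0,-0.2,40],[0,0,0,0,0,-0.2,40]],
])

```text
time: 3.02
tool_pos: [0.466, -0.3931, 0.0728]
tcp_rot: [-2.221, -2.22, 0.0]
wrist_force: [-0.4, -0.2, -1.1]
width: 0.61
grip_force: 47.8
```

play_rows([
  [[0,0,0,0.1,0.011,-0.3,40],[0,0,0,0.2,0.011,-0.3,40],[0,0,0,0.35,0.011,0,40],[0,0,0,0.35,0.011,0,40],[0,0,0,0.35,0.011,0,40]],
])

```text
time: 3.43
tool_pos: [0.4724, -0.2578, 0.134]
tcp_rot: [2.221, 2.218, 0.001]
wrist_force: [-0.2, 0.7, -1.0]
width: 0.62
grip_force: 33.4
```

play_rows([
  [[0,0,0,0.38,0.011,0,40],[0,0,0,0.38,0.011,0,40],[0,0,0,0.38,0.011,0,40],[0,0,0,0.38,0.011,0,40],[0,0,0,0.38,0.011,0,40]],
])

```text
time: 3.85
tool_pos: [0.4772, -0.0668, 0.1329]
tcp_rot: [2.221, 2.22, 0.001]
wrist_force: [0.5, 0.0, 0.1]
width: 0.609
grip_force: 50.1
```

play_rows([
  [[0,0,0,0.38,0.011,0,40],[0,0,0,0.38,0.011,0,40],[0,0,0,0.38,0.011,0,40],[0,0,0,0.34,0.011,0,40],[0,0,0,0.27,0.011,0,40]],
])

```text
time: 4.27
tool_pos: [0.4827, 0.1091, 0.133]
tcp_rot: [2.22, 2.223, 0.002]
wrist_force: [1.2, 0.1, 0.2]
width: 0.612
grip_force: 50.1
```

play_rows([
  [[0,0,0,0.15,0,0,40],[0,0,0,0.1,0,0,40],[0,0,0,0,0,0,40],[0,0,0,0,0,0,40]],
])

```text
time: 4.6
tool_pos: [0.4828, 0.1313, 0.1325]
tcp_rot: [2.22, 2.222, -0.001]
wrist_force: [0.3, -0.1, -0.6]
width: 0.61
grip_force: 50.1
```

```bash
python3 st.py .4835 .1355 .05
python3 - <<'E'
from h import *
S=dict(np.load("scene0.npz"));W=cloud(S);g=cv2.cvtColor(S["image"],cv2.COLOR_RGB2GRAY)
D=np.hypot(W[...,0]-.573,W[...,1]-.1425)
print(np.percentile(g[D<.14],[5,20,50]))
for ce,s,m in blobs((g<110)&(D<.14)&(W[...,2]<.052)&(W[...,2]>.035),30): print(ce.round(1),s[4],atz(S,*ce,.045).round(4),np.median(W[m],0).round(4))
c=vision.read_camera("top");np.savez("top1.npz",**c)
s=vision.read_camera("scene");np.savez("scene1.npz",**s)
cv2.imwrite("pics/p1.png",np.hstack([cv2.resize(c["image"][100:290,110:270,::-1],(400,475)),cv2.resize(s["image"][100:290,190:350,::-1],(400,475))]))
E
```

```text
t 4.6 tcp [0.4828 0.1313 0.1325] yang 0.06 tilt 0.03 w 52.1 gf 50.1 F [ 0.3 -0.1 -0.6] q [ 0.22  0.02  2.07 -0.    1.05  0.22]
tool shift /0.1: [0.042 0.007 0.825]
[ 46.  73. 149.]
[324.8 181.1] 227 [0.5577 0.2326 0.045 ] [0.5562 0.2339 0.0435]
[278.7 182.8] 255 [0.4846 0.1262 0.045 ] [0.4831 0.1277 0.0436]
[305.4 197.8] 67 [0.5823 0.1386 0.045 ] [0.5876 0.1326 0.0489]
[332.1 209.1] 188 [0.6611 0.1607 0.045 ] [0.6602 0.1624 0.0441]
[283.2 211.2] 136 [0.5901 0.0552 0.045 ] [0.5893 0.0559 0.0441]
```

View pics/p1.png

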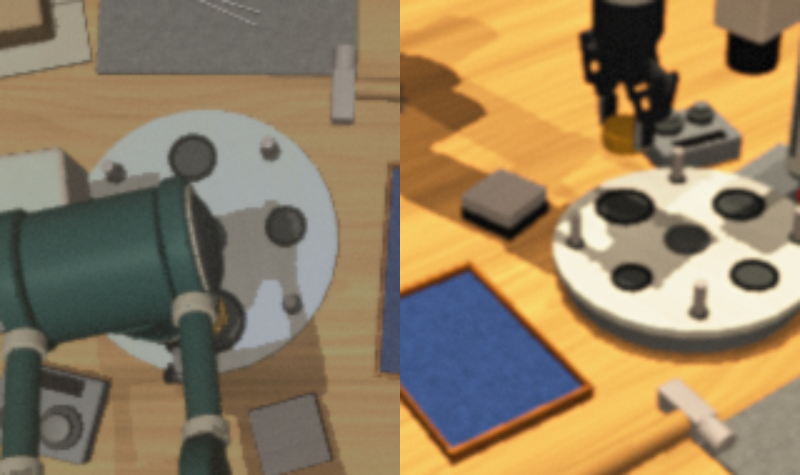

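```bash
cat > dial.py <<'E'
from h import *
def dial(c,c0=(.573,.143)):
    W=cloud(c); D=np.hypot(W[...,0]-c0[0],W[...,1]-c0[1]); g=cv2.cvtColor(c["image"],cv2.COLOR_RGB2GRAY)
    P=[W[m].mean(0) for ce,s,m in blobs((W[...,2]>.07)&(W[...,2]<.088)&(abs(D-.12)<.016),3)]
    A=[np.degrees(np.arctan2(p[1]-c0[1],p[0]-c0[0])).round(1) for p in P]
    print("pegs",[(p[:2].round(4).tolist(),a) for p,a in zip(P,A)])
    for ce,s,m in blobs((g<95)&(abs(D-.09)<.05)&(W[...,2]<.05)&(W[...,2]>.036),60):
        p=atz(c,*ce,.045); print(" dark",s[4],p.round(4)[:2],np.degrees(np.arctan2(p[1]-c0[1],p[0]-c0[0])).round(1))
if __name__=="__main__":
    for n in ("top1","scene1"): print(n); dial(dict(np.load(n+".npz")))
    T=dict(np.load("top0.npz")); W=cloud(T); m=(W[...,2]>.31)&(W[...,2]<.36)&(W[...,0]>.45)&(W[...,0]<.68)&(W[...,1]>.17)&(W[...,1]<.46)
    e=np.array([(W[m&(abs(W[...,1]-y)<.006)][:,0].min(),W[m&(abs(W[...,1]-y)<.006)][:,0].max()) for y in np.arange(.22,.36,.02)]); print(e.round(3).T, "slope x/y", np.polyfit(np.arange(.22,.36,.02),e,1)[0])
E
python3 dial.py
```

```text
top1
pegs [([0.6686, 0.0744], np.float64(-35.7)), ([0.6423, 0.2414], np.float64(54.8)), ([0.5017, 0.0483], np.float64(-127.0))]
 dark 269 [0.6615 0.1594] 10.5
 dark 207 [0.5859 0.0575] -81.4
 dark 184 [0.4816 0.1136] -162.2
scene1
pegs [([0.4773, 0.2125], np.float64(144.0)), ([0.6453, 0.2374], np.float64(52.6)), ([0.5042, 0.0437], np.float64(-124.7)), ([0.6713, 0.0703], np.float64(-36.5))]
 dark 267 [0.4843 0.1295] -171.3
 dark 213 [0.561  0.2323] 97.6
 dark 179 [0.661  0.1577] 9.5
 dark 140 [0.5853 0.0568] -81.9
[[0.528 0.525 0.521 0.518 0.515 0.512 0.509]
 [0.593 0.589 0.587 0.584 0.581 0.577 0.575]] slope x/y [-0.15970286 -0.15119818]
```

play_rows([
  [[0,0,0,-0.018,0.012,0.3,40],[0,0,0,0,0,0.25,40],[0,0,0,0,0,0.15,40],[0,0,0,0,0,0.1,40],[0,0,0,0,0,0,40]],
])

```text
time: 5.12
tool_pos: [0.4831, 0.1286, 0.0507]
tcp_rot: [-2.222, -2.218, 0.004]
wrist_force: [-0.1, 0.1, -1.2]
width: 0.608
grip_force: 50.3
```

play_rows([
  [[0,0,0,0,0,0,40],[0,0,0,0,0,0.02,40],[0,0,0,0,0,0,40]],
])

```text
time: 5.37
tool_pos: [0.4851, 0.1296, 0.0514]
tcp_rot: [2.221, 2.22, 0.002]
wrist_force: [-0.3, -0.3, -0.5]
width: 0.617
grip_force: 50.3
```

play_rows([
  [[0,0,0,0,0,0.015,40],[0,0,0,0,0,0.01,40],[0,0,0,0,0,0,64],[0,0,0,0,0,0,64],[0,0,0,0,0,0,64]],
])

```text
time: 5.78
tool_pos: [0.4844, 0.1298, 0.0483]
tcp_rot: [2.221, 2.221, 0.001]
wrist_force: [-0.2, 0.1, 0.8]
width: 0.748
grip_force: 0.0
```

play_rows([
  [[0,0,0,0,0,0,64],[0,0,0,0,0,-0.1,64],[0,0,0,0,0,-0.3,64],[0,0,0,0,0,-0.3,64],[0,0,0,0,0,0,64]],
])

```text
time: 6.2
tool_pos: [0.4889, 0.1308, 0.1249]
tcp_rot: [2.217, 2.217, 0.015]
wrist_force: [1.5, -0.1, 1.0]
width: 0.746
grip_force: 0.0
```

```bash
python3 st.py
python3 - <<'E'
from h import *
s=vision.read_camera("scene");np.savez("scene2.npz",**s)
from dial import dial
dial(s,(.5745,.141))
import m2
for b in m2.boxes(s,s,roi=(.4,.75,-.02,.27),zlo=.05,zhi=.075)[0]: print(b)
E
```

```text
t 6.2 tcp [0.4889 0.1308 0.1249] yang 0.0 tilt 0.64 w 63.7 gf 0.0 F [ 1.5 -0.1  1. ] q [0.21 0.03 2.08 0.   1.02 0.21]
pegs [([0.4771, 0.2128], np.float64(143.6)), ([0.6448, 0.2377], np.float64(54.0)), ([0.5039, 0.0443], np.float64(-126.1)), ([0.6715, 0.0699], np.float64(-36.2))]
 dark 208 [0.5611 0.2324] 98.3
 dark 93 [0.4982 0.1225] -166.4
 dark 179 [0.6615 0.1578] 10.9
 dark 141 [0.5856 0.0566] -82.5
(array([279.19871795, 177.70512821]), np.float64(0.064173320845766), array([0.48694471, 0.12569324]), np.float64(0.050027968089003616))
```

play_rows([
  [[0,0,0,-0.277,0.062,0,34],[0,0,0,-0.277,0.062,0,34],[0,0,0,-0.278,0.062,0,34],[0,0,0.21,0,0,0,34],[0,0,0.21,0,0,0,34]],
])

```text
time: 6.67
tool_pos: [0.5025, 0.045, 0.1175]
tcp_rot: [-2.449, -1.967, 0.002]
wrist_force: [0.2, -0.2, 0.5]
width: 0.397
grip_force: 0.0
```

play_rows([
  [[0,0,0.21,0,0,0,34],[0,0,0.21,0,0,0,34],[0,0,0.21,0,0,0,34],[0,0,0.21,0,0,0,34],[0,0,0,0,0,0.1,34]],
])

```text
time: 7.08
tool_pos: [0.504, 0.0465, 0.1091]
tcp_rot: [2.801, 1.42, 0.004]
wrist_force: [0.7, -0.0, -0.1]
width: 0.398
grip_force: 0.0
```

```bash
python3 st.py .5025 .0463 .056
```

```text
t 7.08 tcp [0.504  0.0465 0.1091] yang -36.25 tilt 0.16 w 34.0 gf 0.0 F [ 0.7 -0.  -0.1] q [0.04 0.06 2.08 0.   1.   0.68]
tool shift /0.1: [-0.011 -0.012  0.53 ]
```

play_rows([
  [[0,0,0,0,0,0.2,34],[0,0,0,0,0,0.2,34],[0,0,0,0,0,0.12,34],[0,0,-0.0873,0.001,0.0523,0,34],[0,0,-0.0873,0.001,0.0523,0,34]],
])

```text
time: 7.5
tool_pos: [0.5092, 0.0407, 0.0535]
tcp_rot: [-2.73, -1.55, 0.007]
wrist_force: [-3.4, 3.4, -3.0]
width: 0.4
grip_force: 5.9
```

play_rows([
  [[0,0,-0.1745,0.0046,0.1046,0,34],[0,0,-0.1745,0.0046,0.1046,0,34],[0,0,-0.1745,0.0046,0.1046,0,34],[0,0,-0.1745,0.0046,0.1046,0,34],[0,0,-0.1745,0.0046,0.1046,0,34]],
])

```text
time: 7.92
tool_pos: [0.5579, 0.0241, 0.0536]
tcp_rot: [-2.326, -2.105, 0.008]
wrist_force: [-2.6, 0.3, -1.8]
width: 0.399
grip_force: 1.6
```

```bash
python3 st.py
python3 - <<'E'
from h import *
from dial import dial
s=vision.read_camera("scene")
dial(s,(.5745,.141))
E
```

```text
t 7.92 tcp [0.5579 0.0241 0.0536] yang -5.72 tilt 0.39 w 34.0 gf 1.6 F [-2.6  0.3 -1.8] q [-0.    0.23  2.01  0.    0.91  0.1 ]
pegs [([0.4571, 0.1653], np.float64(168.3)), ([0.5988, 0.2578], np.float64(78.3)), ([0.5435, 0.0201], np.float64(-104.4)), ([0.5838, 0.0158], np.float64(-85.7)), ([0.6927, 0.1156], np.float64(-12.1))]
 dark 176 [0.524  0.2186] 123.0
 dark 168 [0.6465 0.1944] 36.5
 dark 137 [0.6226 0.0666] -57.1
```

Works as planned: the dial has turned 24° under light load. I continue to about 95°.

play_rows([
  [[0,0,-0.1745,0.0046,0.1046,0,34],[0,0,-0.1745,0.0046,0.1046,0,34],[0,0,-0.1745,0.0046,0.1046,0,34],[0,0,-0.1745,0.0046,0.1046,0,34],[0,0,-0.1745,0.0046,0.1046,0,34]],
])

```text
time: 8.38
tool_pos: [0.6116, 0.0299, 0.0548]
tcp_rot: [-1.821, -2.558, 0.002]
wrist_force: [-0.6, 0.3, -0.0]
width: 0.398
grip_force: 0.2
```

play_rows([
  [[0,0,-0.1745,0.0046,0.1046,0,34],[0,0,-0.1745,0.0046,0.1046,0,34],[0,0,-0.1745,0.0046,0.1046,0,34],[0,0,-0.1745,0.0046,0.1046,0,34],[0,0,-0.1745,0.0046,0.1046,0,34]],
])

```text
time: 8.8
tool_pos: [0.6568, 0.0572, 0.0553]
tcp_rot: [-1.224, -2.893, 0.0]
wrist_force: [-0.3, 0.2, -0.2]
width: 0.396
grip_force: 0.0
```

play_rows([
  [[0,0,-0.1745,0.0046,0.1046,0,34],[0,0,-0.1745,0.0046,0.1046,0,34],[0,0,0,0,0,0,34],[0,0,0,0,0,0,34],[0,0,0,0,0,0,34]],
])

```text
time: 9.22
tool_pos: [0.6696, 0.0725, 0.0554]
tcp_rot: [-0.976, -2.985, 0.001]
wrist_force: [-0.3, 0.6, 0.5]
width: 0.397
grip_force: 0.0
```

play_rows([
  [[0,0,0,0,0,-0.2,34],[0,0,0,0,0,-0.3,34],[0,0,0,0,0,-0.3,34],[0,0,0,0,0,0,34]],
])

```text
time: 9.55
tool_pos: [0.6744, 0.0724, 0.1434]
tcp_rot: [0.974, 2.976, 0.006]
wrist_force: [1.7, 0.7, 1.7]
width: 0.401
grip_force: 0.0
```

```bash
cat > look.py <<'E'
from h import *
from dial import dial
import m2,sys
s=vision.read_camera("scene");t=vision.read_camera("top");np.savez("s.npz",**s);np.savez("t.npz",**t)
def rep(roi,zlo,zhi):
    A,B=m2.boxes(s,t,roi,zlo,zhi)
    for n,L in (("scene",A),("top",B)):
        for b in L: print(n,b[0].round(1),"z",b[1].round(4),b[2].round(4),"d",b[3].round(3))
if "d" in sys.argv: dial(s,(.5745,.141)); print("dial boxes"); rep((.4,.75,-.02,.27),.05,.075)
if "p" in sys.argv: print("pad"); rep((.32,.72,-.58,-.21),.013,.045)
if "t" in sys.argv: print("tray"); rep((.4,.68,-.22,-.04),.011,.045)
E
python3 st.py .4735 -.303 .13; python3 look.py d p
```

```text
t 9.55 tcp [0.6744 0.0724 0.1434] yang 53.76 tilt 0.63 w 34.2 gf 0.0 F [1.7 0.7 1.7] q [ 0.07  0.33  1.69 -0.    1.11 -0.87]
tool shift /0.1: [-0.598 -4.216  0.11 ]
pegs [([0.6453, 0.2377], np.float64(53.8)), ([0.5044, 0.0439], np.float64(-125.8)), ([0.6713, 0.0705], np.float64(-36.1))]
 dark 194 [0.4849 0.1294] -172.6
 dark 125 [0.6613 0.1581] 11.2
 dark 133 [0.5988 0.0453] -75.8
dial boxes
scene [282.3 205.9] z 0.0643 [0.5898 0.052 ] d 0.053
pad
scene [137.7 250.1] z 0.0283 [ 0.474 -0.305] d 0.049
scene [115.3 287. ] z 0.0282 [ 0.5525 -0.3989] d 0.043
top [389.9 204.9] z 0.028 [ 0.5509 -0.395 ] d 0.036
top [356.6 233.8] z 0.0281 [ 0.4718 -0.3011] d 0.043
```

play_rows([
  [[0,0,0.235,0,0,0,60],[0,0,0.235,0,0,0,60],[0,0,0.235,0,0,0,60],[0,0,0.235,0,0,0,60],[0,0,0.235,0,0,0,60]],
])

```text
time: 10.07
tool_pos: [0.6686, 0.0722, 0.1336]
tcp_rot: [-1.804, -2.568, 0.004]
wrist_force: [-0.5, -0.2, 0.1]
width: 0.71
grip_force: 0.0
```

play_rows([
  [[0,0,0.235,0,0,0,60],[0,0,0.235,0,0,0,60],[0,0,0.235,0,0,0,60],[0,0,0,-0.34,-0.183,0,60],[0,0,0,-0.34,-0.183,0,60]],
])

```text
time: 10.48
tool_pos: [0.6324, 0.0052, 0.1337]
tcp_rot: [-2.217, -2.222, 0.003]
wrist_force: [-0.3, -1.2, -1.1]
width: 0.706
grip_force: 0.0
```

play_rows([
  [[0,0,0,-0.34,-0.183,0,60],[0,0,0,-0.34,-0.183,0,60],[0,0,0,-0.34,-0.183,0,60],[0,0,0,-0.34,-0.183,0,60],[0,0,0,-0.34,-0.183,0,60]],
])

```text
time: 10.9
tool_pos: [0.5395, -0.1663, 0.134]
tcp_rot: [-2.22, -2.219, 0.003]
wrist_force: [-0.2, 0.3, -0.4]
width: 0.704
grip_force: 0.0
```

play_rows([
  [[0,0,0,-0.34,-0.183,0,60],[0,0,0,-0.34,-0.183,0,60],[0,0,0,-0.34,-0.183,0,60],[0,0,0,-0.34,-0.183,0,60],[0,0,0,0,0,0,60]],
])

```text
time: 11.32
tool_pos: [0.4648, -0.3059, 0.1343]
tcp_rot: [-2.226, -2.214, 0.005]
wrist_force: [-0.4, 0.2, 1.0]
width: 0.707
grip_force: 0.0
```

```bash
python3 st.py .473 -.3035 .012
```

```text
t 11.32 tcp [ 0.4648 -0.3059  0.1343] yang -0.32 tilt 0.23 w 60.4 gf 0.0 F [-0.4  0.2  1. ] q [-0.63  0.12  1.96 -0.    1.06 -0.62]
tool shift /0.1: [0.026 0.087 1.222]
```

play_rows([
  [[0,0,0,0,0.04,0,60],[0,0,0,0,0,0,60],[0,0,0,0,0,0,60]],
])

```text
time: 11.57
tool_pos: [0.4734, -0.3001, 0.135]
tcp_rot: [-2.219, -2.221, -0.0]
wrist_force: [-0.4, -0.0, 0.1]
width: 0.704
grip_force: 0.0
```

```bash
python3 st.py .473 -.3035 .012
```

```text
t 11.57 tcp [ 0.4734 -0.3001  0.135 ] yang 0.07 tilt 0.1 w 60.1 gf 0.0 F [-0.4 -0.   0.1] q [-0.61  0.13  1.95  0.    1.06 -0.61]
tool shift /0.1: [-0.036 -0.002  1.23 ]
```

play_rows([
  [[0,0,0,-0.025,0,0.35,60],[0,0,0,0,0,0.3,60],[0,0,0,0,0,0.3,60],[0,0,0,0,0,0.2,60],[0,0,0,0,0,0.08,60]],
])

```text
time: 11.98
tool_pos: [0.4714, -0.3003, 0.0089]
tcp_rot: [-2.213, -2.22, 0.002]
wrist_force: [-0.3, 0.8, -0.4]
width: 0.703
grip_force: 0.0
```

play_rows([
  [[0,0,0,0,0,0,60],[0,0,0,0,0,0,32],[0,0,0,0,0,0,32],[0,0,0,0,0,0,32],[0,0,0,0,0,0,32]],
])

```text
time: 12.4
tool_pos: [0.4746, -0.3045, 0.0146]
tcp_rot: [2.218, 2.22, 0.001]
wrist_force: [0.1, 0.1, -1.4]
width: 0.513
grip_force: 45.8
```

play_rows([
  [[0,0,0,0,0,0,32],[0,0,0,0,0,0,32],[0,0,0,0,0,-0.3,32],[0,0,0,0,0,-0.3,32],[0,0,0,0,0,-0.3,32]],
])

```text
time: 12.82
tool_pos: [0.4725, -0.3034, 0.1033]
tcp_rot: [-2.22, -2.22, 0.001]
wrist_force: [0.3, -0.4, -1.0]
width: 0.515
grip_force: 46.3
```

play_rows([
  [[0,0,0,0.1,0.01,-0.3,32],[0,0,0,0.2,0.01,0,32],[0,0,0,0.35,0.01,0,32],[0,0,0,0.37,0.01,0,32],[0,0,0,0.37,0.01,0,32]],
])

```text
time: 13.23
tool_pos: [0.4781, -0.164, 0.1335]
tcp_rot: [2.222, 2.219, 0.001]
wrist_force: [0.6, 1.2, -1.2]
width: 0.513
grip_force: 46.4
```

play_rows([
  [[0,0,0,0.37,0.01,0,32],[0,0,0,0.37,0.01,0,32],[0,0,0,0.37,0.01,0,32],[0,0,0,0.37,0.01,0,32],[0,0,0,0.37,0.01,0,32]],
])

```text
time: 13.65
tool_pos: [0.4828, 0.0218, 0.1333]
tcp_rot: [2.221, 2.221, 0.001]
wrist_force: [0.7, -0.2, -1.2]
width: 0.516
grip_force: 46.4
```

play_rows([
  [[0,0,0,0.37,0.01,0,32],[0,0,0,0.35,0,0,32],[0,0,0,0.25,0,0,32],[0,0,0,0.1,0,0,32],[0,0,0,0,0,0,32]],
])

```text
time: 14.07
tool_pos: [0.484, 0.129, 0.1332]
tcp_rot: [2.217, 2.226, 0.001]
wrist_force: [0.3, 0.2, -1.3]
width: 0.514
grip_force: 46.4
```

play_rows([
  [[0,0,0,0,0,0,32],[0,0,0,0,0,0,32],[0,0,0,0,0,0,32]],
])

```text
time: 14.32
tool_pos: [0.4841, 0.1258, 0.1329]
tcp_rot: [2.223, 2.22, -0.001]
wrist_force: [-0.9, -0.2, -1.1]
width: 0.518
grip_force: 46.4
```

```bash
python3 st.py .484 .1295 .048; python3 look.py p;python3 - <<'E'
from h import *
s=dict(np.load("s.npz")); W=cloud(s); h=cv2.cvtColor(s["image"],cv2.COLOR_RGB2HSV).astype(int)
m=(h[...,0]>12)&(h[...,0]<35)&(h[...,1]>110)&(W[...,2]>.09)&(W[...,2]<.17)&(abs(W[...,0]-.484)<.06)&(abs(W[...,1]-.13)<.06)
print("held",m.sum(),np.percentile(W[m],[2,50,98],axis=0).round(4))
E
```

```text
t 14.32 tcp [0.4841 0.1258 0.1329] yang -0.06 tilt 0.03 w 44.2 gf 46.4 F [-0.9 -0.2 -1.1] q [ 0.2   0.02  2.07 -0.    1.05  0.21]
tool shift /0.1: [ 0.037 -0.001  0.849]
pad
scene [115.4 287. ] z 0.0282 [ 0.5528 -0.3987] d 0.044
top [390.  204.9] z 0.0279 [ 0.5509 -0.3952] d 0.036
held 196 [[0.455  0.102  0.1255]
 [0.4858 0.1133 0.146 ]
 [0.5084 0.1355 0.1669]]
```

play_rows([
  [[0,0,0,0.025,0,0.3,32],[0,0,0,0,0,0.25,32],[0,0,0,0,0,0.15,32],[0,0,0,0,0,0.1,32],[0,0,0,0,0,0.02,32]],
])

```text
time: 14.83
tool_pos: [0.4836, 0.129, 0.05]
tcp_rot: [-2.221, -2.22, 0.002]
wrist_force: [-3.9, 0.0, 7.1]
width: 0.513
grip_force: 46.9
```

play_rows([
  [[0,0,0,0,0,0.02,32],[0,0,0,0,0,0.01,32],[0,0,0,0,0,0,32]],
])

```text
time: 15.08
tool_pos: [0.4841, 0.1292, 0.05]
tcp_rot: [-2.221, -2.221, 0.001]
wrist_force: [-6.4, -1.4, 9.8]
width: 0.517
grip_force: 47.4
```

play_rows([
  [[0,0,0,0,0,0,56],[0,0,0,0,0,0,56],[0,0,0,0,0,0,56],[0,0,0,0,0,0,56],[0,0,0,0,0,-0.1,56]],
])

```text
time: 15.5
tool_pos: [0.4824, 0.1292, 0.0565]
tcp_rot: [-2.22, -2.22, 0.005]
wrist_force: [-0.3, 0.3, -0.9]
width: 0.654
grip_force: 0.0
```

play_rows([
  [[0,0,0,0,0,-0.3,56],[0,0,0,0,0,-0.3,56],[0,0,0,0,0,0,34],[0,0,0,0,0,0,34]],
])

```text
time: 15.83
tool_pos: [0.4864, 0.1302, 0.121]
tcp_rot: [2.219, 2.22, 0.008]
wrist_force: [-0.9, 0.8, 0.2]
width: 0.404
grip_force: 0.0
```

```bash
python3 st.py .5028 .0463 .056; python3 look.py d
```

```text
t 15.83 tcp [0.4864 0.1302 0.121 ] yang 0.03 tilt 0.34 w 34.5 gf 0.0 F [-0.9  0.8  0.2] q [ 0.21  0.03  2.08 -0.    1.02  0.21]
tool shift /0.1: [-0.84   0.159  0.65 ]
pegs [([0.4776, 0.212], np.float64(143.8)), ([0.6451, 0.2374], np.float64(53.8)), ([0.5034, 0.0441], np.float64(-126.3)), ([0.6714, 0.0699], np.float64(-36.2))]
 dark 159 [0.5608 0.2326] 98.5
 dark 81 [0.4974 0.1231] -166.9
 dark 122 [0.661  0.1572] 10.6
 dark 105 [0.5973 0.0452] -76.6
dial boxes
scene [279.2 177.9] z 0.0641 [0.4878 0.1251] d 0.042
scene [282.6 205.5] z 0.0642 [0.589  0.0534] d 0.053
top [223.3 188.4] z 0.0639 [0.5872 0.057 ] d 0.049
top [200.3 228.1] z 0.0634 [0.482  0.1152] d 0.022
```

play_rows([
  [[0,0,0,-0.277,0.062,0,34],[0,0,0,-0.277,0.062,0,34],[0,0,0,-0.278,0.062,0,34],[0,0,0.21,0,0,0,34],[0,0,0.21,0,0,0,34]],
])

```text
time: 16.35
tool_pos: [0.5016, 0.0449, 0.1162]
tcp_rot: [-2.447, -1.967, 0.005]
wrist_force: [-0.3, -0.2, 0.8]
width: 0.398
grip_force: 0.0
```

play_rows([
  [[0,0,0.21,0,0,0,34],[0,0,0.21,0,0,0,34],[0,0,0.21,0,0,0,34],[0,0,0.21,0,0,0,34],[0,0,0,0,0,0.1,34]],
])

```text
time: 16.77
tool_pos: [0.5031, 0.0465, 0.1079]
tcp_rot: [2.802, 1.421, 0.001]
wrist_force: [0.5, -0.0, 1.0]
width: 0.397
grip_force: 0.0
```

play_rows([
  [[0,0,0,0,0,0.2,34],[0,0,0,0,0,0.2,34],[0,0,0,0,0,0.12,34],[0,0,-0.0873,0.001,0.0523,0,34],[0,0,-0.0873,0.001,0.0523,0,34]],
])

```text
time: 17.18
tool_pos: [0.5088, 0.0407, 0.0529]
tcp_rot: [-2.729, -1.551, 0.008]
wrist_force: [0.9, -0.7, -0.4]
width: 0.399
grip_force: 0.0
```

play_rows([
  [[0,0,-0.1745,0.0046,0.1046,0,34],[0,0,-0.1745,0.0046,0.1046,0,34],[0,0,-0.1745,0.0046,0.1046,0,34],[0,0,-0.1745,0.0046,0.1046,0,34],[0,0,-0.1745,0.0046,0.1046,0,34]],
])

```text
time: 17.6
tool_pos: [0.5573, 0.024, 0.053]
tcp_rot: [-2.325, -2.105, 0.009]
wrist_force: [-3.5, 0.8, -2.2]
width: 0.399
grip_force: 1.6
```

play_rows([
  [[0,0,-0.1745,0.0046,0.1046,0,34],[0,0,-0.1745,0.0046,0.1046,0,34],[0,0,-0.1745,0.0046,0.1046,0,34],[0,0,-0.1745,0.0046,0.1046,0,34],[0,0,-0.1745,0.0046,0.1046,0,34]],
])

```text
time: 18.02
tool_pos: [0.611, 0.0297, 0.0537]
tcp_rot: [-1.816, -2.56, 0.004]
wrist_force: [0.1, 1.0, 0.5]
width: 0.398
grip_force: 0.3
```

play_rows([
  [[0,0,-0.1745,0.0046,0.1046,0,34],[0,0,-0.1745,0.0046,0.1046,0,34],[0,0,-0.1745,0.0046,0.1046,0,34],[0,0,-0.1745,0.0046,0.1046,0,34],[0,0,-0.1745,0.0046,0.1046,0,34]],
])

```text
time: 18.43
tool_pos: [0.6561, 0.0572, 0.0542]
tcp_rot: [-1.219, -2.893, 0.002]
wrist_force: [0.7, -0.3, -0.6]
width: 0.403
grip_force: 0.0
```

play_rows([
  [[0,0,-0.1745,0.0046,0.1046,0,34],[0,0,-0.1745,0.0046,0.1046,0,34],[0,0,0,0,0,0,34],[0,0,0,0,0,0,34],[0,0,0,0,0,0,34]],
])

```text
time: 18.85
tool_pos: [0.6692, 0.0726, 0.0548]
tcp_rot: [-0.974, -2.985, 0.002]
wrist_force: [-0.3, 0.6, 0.2]
width: 0.399
grip_force: 0.0
```

play_rows([
  [[0,0,0,0,0,-0.2,34],[0,0,0,0,0,-0.3,34],[0,0,0,0,0,-0.3,34],[0,0,0,0,0,0,34]],
])

```text
time: 19.18
tool_pos: [0.6743, 0.0725, 0.1432]
tcp_rot: [0.972, 2.977, 0.006]
wrist_force: [2.0, 0.3, 0.6]
width: 0.396
grip_force: 0.0
```

```bash
python3 st.py .55 -.397 .13; python3 look.py d p
```

```text
t 19.18 tcp [0.6743 0.0725 0.1432] yang 53.83 tilt 0.61 w 33.8 gf 0.0 F [2.  0.3 0.6] q [ 0.07  0.33  1.69 -0.    1.11 -0.87]
tool shift /0.1: [-1.766 -4.524  0.117]
pegs [([0.645, 0.2376], np.float64(53.9)), ([0.5037, 0.0447], np.float64(-126.3)), ([0.6715, 0.0704], np.float64(-36.0))]
 dark 146 [0.4845 0.1291] -172.4
 dark 115 [0.5958 0.0472] -77.2
 dark 109 [0.6723 0.1463] 3.1
dial boxes
scene [331.8 204.1] z 0.0643 [0.6618 0.1569] d 0.053
scene [282.5 205.8] z 0.064 [0.5897 0.0526] d 0.045
pad
scene [115.3 287. ] z 0.0283 [ 0.5526 -0.3989] d 0.043
top [390.  204.9] z 0.0277 [ 0.5509 -0.3952] d 0.038
```

play_rows([
  [[0,0,0.235,0,0,0,52],[0,0,0.235,0,0,0,52],[0,0,0.235,0,0,0,52],[0,0,0.235,0,0,0,52],[0,0,0.235,0,0,0,52]],
])

```text
time: 19.7
tool_pos: [0.6685, 0.0723, 0.1335]
tcp_rot: [-1.803, -2.569, 0.004]
wrist_force: [-0.4, -0.7, -0.0]
width: 0.609
grip_force: 0.0
```

play_rows([
  [[0,0,0.235,0,0,0,52],[0,0,0.235,0,0,0,52],[0,0,0.235,0,0,0,52],[0,0,0,-0.361,-0.091,0,52],[0,0,0,-0.361,-0.091,0,52]],
])

```text
time: 20.12
tool_pos: [0.6506, 0.0013, 0.1336]
tcp_rot: [-2.216, -2.224, 0.004]
wrist_force: [0.7, 0.2, -0.4]
width: 0.606
grip_force: 0.0
```

play_rows([
  [[0,0,0,-0.361,-0.091,0,52],[0,0,0,-0.361,-0.091,0,52],[0,0,0,-0.361,-0.091,0,52],[0,0,0,-0.361,-0.091,0,52],[0,0,0,-0.361,-0.091,0,52]],
])

```text
time: 20.53
tool_pos: [0.6044, -0.1812, 0.1338]
tcp_rot: [-2.219, -2.219, 0.003]
wrist_force: [-0.5, -0.1, -0.9]
width: 0.609
grip_force: 0.0
```

play_rows([
  [[0,0,0,-0.361,-0.091,0,52],[0,0,0,-0.361,-0.091,0,52],[0,0,0,-0.361,-0.091,0,52],[0,0,0,-0.361,-0.091,0,52],[0,0,0,-0.3,-0.091,0,52]],
])

```text
time: 20.95
tool_pos: [0.5591, -0.3562, 0.1337]
tcp_rot: [-2.22, -2.218, 0.002]
wrist_force: [-0.4, 0.5, -0.8]
width: 0.609
grip_force: 0.0
```

play_rows([
  [[0,0,0,-0.2,-0.05,0,52],[0,0,0,-0.1,0,0,52],[0,0,0,0,0,0,52],[0,0,0,0,0,0,52],[0,0,0,0,0,0,52]],
])

```text
time: 21.37
tool_pos: [0.5566, -0.3827, 0.1351]
tcp_rot: [-2.218, -2.222, -0.0]
wrist_force: [-0.2, 0.4, 1.0]
width: 0.603
grip_force: 0.0
```

```bash
python3 st.py .5515 -.397 .012; python3 look.py p
```

```text
t 21.37 tcp [ 0.5566 -0.3827  0.1351] yang 0.1 tilt 0.12 w 51.5 gf 0.0 F [-0.2  0.4  1. ] q [-0.64  0.34  1.69  0.    1.11 -0.64]
tool shift /0.1: [-0.145 -0.05   1.231]
pad
scene [115.1 286.9] z 0.0284 [ 0.5522 -0.3991] d 0.043
top [390.  204.8] z 0.028 [ 0.5512 -0.3952] d 0.037
```

play_rows([
  [[0,0,0,-0.145,-0.045,0.25,52],[0,0,0,0,0,0.35,52],[0,0,0,0,0,0.3,52],[0,0,0,0,0,0.2,52],[0,0,0,0,0,0.12,52]],
])

```text
time: 21.88
tool_pos: [0.5508, -0.396, 0.0105]
tcp_rot: [-2.215, -2.221, 0.001]
wrist_force: [-0.6, 0.7, -0.6]
width: 0.61
grip_force: 0.0
```

play_rows([
  [[0,0,0,0,0,0,52],[0,0,0,0,0,0,24],[0,0,0,0,0,0,24],[0,0,0,0,0,0,24],[0,0,0,0,0,0,24]],
])

```text
time: 22.3
tool_pos: [0.5536, -0.3997, 0.0162]
tcp_rot: [2.218, 2.22, 0.001]
wrist_force: [-0.4, -0.2, -0.3]
width: 0.42
grip_force: 44.9
```

play_rows([
  [[0,0,0,0,0,0,24],[0,0,0,0,0,0,24],[0,0,0,0,0,-0.3,24],[0,0,0,0,0,-0.3,24],[0,0,0,0,0,-0.3,24]],
])

```text
time: 22.72
tool_pos: [0.5515, -0.3984, 0.1042]
tcp_rot: [-2.219, -2.221, 0.0]
wrist_force: [0.7, -0.2, -0.2]
width: 0.42
grip_force: 45.2
```

play_rows([
  [[0,0,0,0.15,0,-0.3,24],[0,0,0,0.3,-0.05,0,24],[0,0,0,0.37,-0.05,0,24],[0,0,0,0.37,-0.05,0,24],[0,0,0,0.37,-0.05,0,24]],
])

```text
time: 23.13
tool_pos: [0.5317, -0.2418, 0.1347]
tcp_rot: [2.221, 2.221, 0.001]
wrist_force: [0.4, 0.1, -0.6]
width: 0.421
grip_force: 45.2
```

play_rows([
  [[0,0,0,0.37,-0.05,0,24],[0,0,0,0.37,-0.05,0,24],[0,0,0,0.37,-0.05,0,24],[0,0,0,0.37,-0.05,0,24],[0,0,0,0.37,-0.05,0,24]],
])

```text
time: 23.55
tool_pos: [0.5063, -0.0564, 0.1344]
tcp_rot: [2.22, 2.222, 0.001]
wrist_force: [0.8, 0.4, -0.7]
width: 0.418
grip_force: 45.2
```

play_rows([
  [[0,0,0,0.37,-0.05,0,24],[0,0,0,0.37,-0.05,0,24],[0,0,0,0.37,-0.05,0,24],[0,0,0,0.3,-0.05,0,24],[0,0,0,0.2,-0.045,0,24]],
])

```text
time: 23.97
tool_pos: [0.4816, 0.1057, 0.1345]
tcp_rot: [-2.219, -2.224, -0.002]
wrist_force: [-0.3, -0.7, -0.8]
width: 0.424
grip_force: 45.2
```

play_rows([
  [[0,0,0,0.1,0,0,24],[0,0,0,0,0,0,24],[0,0,0,0,0,0,24],[0,0,0,0,0,0,24],[0,0,0,0,0,0,24]],
])

```text
time: 24.38
tool_pos: [0.4825, 0.1118, 0.134]
tcp_rot: [2.222, 2.221, -0.0]
wrist_force: [0.4, -0.0, -1.2]
width: 0.421
grip_force: 45.2
```

```bash
python3 st.py .482 .129 .048
```

```text
t 24.38 tcp [0.4825 0.1118 0.134 ] yang -0.03 tilt 0.02 w 35.9 gf 45.2 F [ 0.4 -0.  -1.2] q [ 0.18  0.01  2.08 -0.    1.05  0.18]
tool shift /0.1: [ 0.172 -0.005  0.86 ]
```

play_rows([
  [[0,0,0,0.172,0,0,24],[0,0,0,0,0,0,24],[0,0,0,0,0,0.3,24],[0,0,0,0,0,0.25,24],[0,0,0,0,0,0.15,24]],
])

```text
time: 24.8
tool_pos: [0.481, 0.1288, 0.0618]
tcp_rot: [-2.22, -2.221, 0.004]
wrist_force: [-0.4, -0.2, -0.6]
width: 0.421
grip_force: 45.2
```

play_rows([
  [[0,0,0,0,0,0.1,24],[0,0,0,0,0,0.03,24],[0,0,0,0,0,0.02,24],[0,0,0,0,0,0,24],[0,0,0,0,0,0,24]],
])

```text
time: 25.22
tool_pos: [0.4825, 0.1294, 0.0507]
tcp_rot: [2.221, 2.222, -0.001]
wrist_force: [-4.6, -1.4, 8.5]
width: 0.425
grip_force: 47.5
```

play_rows([
  [[0,0,0,0,0,0,48],[0,0,0,0,0,0,48],[0,0,0,0,0,0,48],[0,0,0,0,0,0,48],[0,0,0,0,0,-0.1,48]],
])

```text
time: 25.63
tool_pos: [0.4803, 0.1297, 0.0574]
tcp_rot: [-2.219, -2.221, 0.005]
wrist_force: [-0.5, -0.0, -0.3]
width: 0.563
grip_force: 0.0
```

play_rows([
  [[0,0,0,0,0,-0.3,48],[0,0,0,0,0,-0.3,48],[0,0,0,0,0,0,34],[0,0,0,0,0,0,34],[0,0,0,0,0,0,34]],
])

```text
time: 26.05
tool_pos: [0.4821, 0.1303, 0.1193]
tcp_rot: [2.22, 2.223, 0.001]
wrist_force: [0.4, -0.6, -0.5]
width: 0.398
grip_force: 0.0
```

```bash
python3 st.py .5028 .0463 .056; python3 look.py d
```

```text
t 26.05 tcp [0.4821 0.1303 0.1193] yang 0.07 tilt 0.03 w 34.0 gf 0.0 F [ 0.4 -0.6 -0.5] q [ 0.21  0.03  2.09 -0.    1.02  0.21]
tool shift /0.1: [-0.84   0.206  0.633]
pegs [([0.4775, 0.2123], np.float64(143.7)), ([0.6454, 0.2374], np.float64(53.6)), ([0.5036, 0.0446], np.float64(-126.3)), ([0.6718, 0.0698], np.float64(-36.2))]
 dark 115 [0.5605 0.233 ] 98.7
 dark 69 [0.4978 0.1267] -169.4
 dark 88 [0.5956 0.0463] -77.4
 dark 105 [0.6719 0.1468] 3.4
dial boxes
scene [279.  177.4] z 0.0633 [0.4849 0.1265] d 0.036
scene [332.  204.3] z 0.0642 [0.6625 0.1568] d 0.054
scene [282.6 205.5] z 0.0641 [0.5888 0.0535] d 0.047
top [185.1 161.4] z 0.0635 [0.6599 0.1603] d 0.052
top [223.2 188. ] z 0.0636 [0.5883 0.0573] d 0.043
top [199.3 228.9] z 0.0635 [0.48   0.1176] d 0.016
```

play_rows([
  [[0,0,0,-0.277,0.068,0,34],[0,0,0,-0.277,0.068,0,34],[0,0,0,-0.278,0.068,0,34],[0,0,0.21,0,0,0,34],[0,0,0.21,0,0,0,34]],
])

```text
time: 26.57
tool_pos: [0.5017, 0.0455, 0.1174]
tcp_rot: [-2.447, -1.968, 0.004]
wrist_force: [-0.4, 0.9, -0.1]
width: 0.396
grip_force: 0.0
```

play_rows([
  [[0,0,0.21,0,0,0,34],[0,0,0.21,0,0,0,34],[0,0,0.21,0,0,0,34],[0,0,0.21,0,0,0,34],[0,0,0,0,0,0.1,34]],
])

```text
time: 26.98
tool_pos: [0.5032, 0.0471, 0.1091]
tcp_rot: [2.801, 1.422, 0.002]
wrist_force: [0.2, -0.6, -0.1]
width: 0.398
grip_force: 0.0
```

play_rows([
  [[0,0,0,0,0,0.2,34],[0,0,0,0,0,0.2,34],[0,0,0,0,0,0.12,34],[0,0,-0.0873,0.001,0.0523,0,34],[0,0,-0.0873,0.001,0.0523,0,34]],
])

```text
time: 27.4
tool_pos: [0.5088, 0.0413, 0.054]
tcp_rot: [-2.729, -1.551, 0.008]
wrist_force: [0.6, 0.4, -0.5]
width: 0.398
grip_force: 0.0
```

play_rows([
  [[0,0,-0.1745,0.0046,0.1046,0,34],[0,0,-0.1745,0.0046,0.1046,0,34],[0,0,-0.1745,0.0046,0.1046,0,34],[0,0,-0.1745,0.0046,0.1046,0,34],[0,0,-0.1745,0.0046,0.1046,0,34]],
])

```text
time: 27.82
tool_pos: [0.5573, 0.0245, 0.0541]
tcp_rot: [-2.324, -2.106, 0.009]
wrist_force: [-2.8, -0.6, -0.4]
width: 0.393
grip_force: 1.7
```

play_rows([
  [[0,0,-0.1745,0.0046,0.1046,0,34],[0,0,-0.1745,0.0046,0.1046,0,34],[0,0,-0.1745,0.0046,0.1046,0,34],[0,0,-0.1745,0.0046,0.1046,0,34],[0,0,-0.1745,0.0046,0.1046,0,34]],
])

```text
time: 28.23
tool_pos: [0.611, 0.0304, 0.0548]
tcp_rot: [-1.815, -2.56, 0.004]
wrist_force: [-0.5, -0.8, -0.8]
width: 0.396
grip_force: 0.3
```

play_rows([
  [[0,0,-0.1745,0.0046,0.1046,0,34],[0,0,-0.1745,0.0046,0.1046,0,34],[0,0,-0.1745,0.0046,0.1046,0,34],[0,0,-0.1745,0.0046,0.1046,0,34],[0,0,-0.1745,0.0046,0.1046,0,34]],
])

```text
time: 28.65
tool_pos: [0.6561, 0.0579, 0.0552]
tcp_rot: [-1.219, -2.893, 0.002]
wrist_force: [-1.0, 0.0, 0.2]
width: 0.4
grip_force: 0.0
```

play_rows([
  [[0,0,-0.1745,0.0046,0.1046,0,34],[0,0,-0.1745,0.0046,0.1046,0,34],[0,0,0,0,0,0,34],[0,0,0,0,0,0,34],[0,0,0,0,0,0,34]],
])

```text
time: 29.07
tool_pos: [0.6692, 0.0732, 0.0558]
tcp_rot: [-0.973, -2.985, 0.002]
wrist_force: [0.3, -0.4, 0.1]
width: 0.402
grip_force: 0.0
```

play_rows([
  [[0,0,0,0,0,-0.2,34],[0,0,0,0,0,-0.3,34],[0,0,0,0,0,-0.3,34],[0,0,0,0,0,0,34]],
])

```text
time: 29.4
tool_pos: [0.6742, 0.0732, 0.1443]
tcp_rot: [0.971, 2.977, 0.006]
wrist_force: [1.0, -0.1, 2.3]
width: 0.401
grip_force: 0.0
```

```bash
python3 st.py; python3 look.py d p
python3 - <<'E'
import numpy as np,cv2
s=np.load("s.npz")["image"]; cv2.imwrite("pics/p2.png",cv2.resize(s[120:270,220:400,::-1],(720,600),interpolation=cv2.INTER_CUBIC))
E
```

```text
t 29.4 tcp [0.6742 0.0732 0.1443] yang 53.86 tilt 0.62 w 34.2 gf 0.0 F [ 1.  -0.1  2.3] q [ 0.07  0.32  1.69 -0.    1.11 -0.87]
pegs [([0.4762, 0.2078], np.float64(145.8)), ([0.6453, 0.2376], np.float64(53.8)), ([0.504, 0.0439], np.float64(-126.0)), ([0.6717, 0.0702], np.float64(-36.1))]
 dark 102 [0.4841 0.1296] -172.8
 dark 104 [0.5954 0.0504] -77.0
 dark 93 [0.6703 0.1484] 4.4
dial boxes
scene [318.  175.9] z 0.0638 [0.5464 0.2159] d 0.024
scene [329.8 180.8] z 0.0605 [0.5808 0.2278] d 0.015
scene [331.8 204.4] z 0.064 [0.6626 0.1559] d 0.047
scene [282.1 205.8] z 0.0643 [0.5894 0.0515] d 0.036
pad
```

View pics/p2.png

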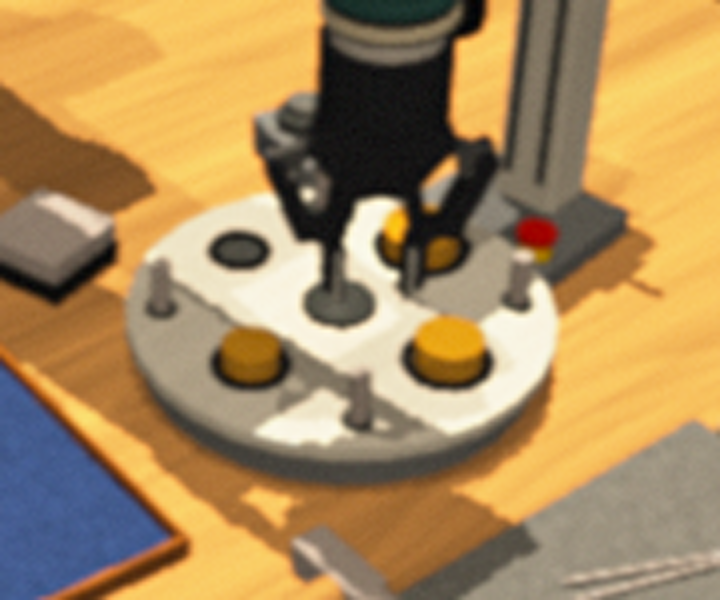

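play_rows([
  [[0,0,0.235,0,0,0,0],[0,0,0.235,0,0,0,0],[0,0,0.235,0,0,0,0],[0,0,0.235,0,0,0,0],[0,0,0.235,0,0,0,0]],
])

```text
time: 29.92
tool_pos: [0.6684, 0.073, 0.1345]
tcp_rot: [-1.802, -2.569, 0.004]
wrist_force: [0.7, 0.3, -0.0]
width: -0.0
grip_force: 0.0
```

play_rows([
  [[0,0,0.235,0,0,0,0],[0,0,0.235,0,0,0,0],[0,0,0.235,0,0,0,0],[0,0,0,0,-0.35,0,0],[0,0,0,0,-0.35,0,0]],
])

```text
time: 30.33
tool_pos: [0.5989, 0.0728, 0.1341]
tcp_rot: [-2.22, -2.22, 0.005]
wrist_force: [-0.5, 1.0, 0.1]
width: -0.001
grip_force: 0.0
```

play_rows([
  [[0,0,0,0,-0.35,0,0],[0,0,0,0,-0.35,0,0],[0,0,0,0,-0.35,0,0],[0,0,0,0,-0.35,0,0],[0,0,0,0,-0.1,0,0]],
])

```text
time: 30.75
tool_pos: [0.4428, 0.0725, 0.1336]
tcp_rot: [-2.216, -2.219, 0.011]
wrist_force: [-0.8, -0.4, -1.4]
width: 0.002
grip_force: 0.0
```

play_rows([
  [[0,0,0,0.3,-0.08,0,0],[0,0,0,0.33,-0.08,0,0],[0,0,0,0.33,-0.08,0,0],[0,0,0,0.33,-0.08,0,0],[0,0,0,0.33,-0.08,0,0]],
])

```text
time: 31.17
tool_pos: [0.4088, 0.2358, 0.1358]
tcp_rot: [-2.221, -2.221, 0.002]
wrist_force: [0.8, 0.1, -0.1]
width: 0.0
grip_force: 0.0
```

play_rows([
  [[0,0,0,0.33,-0.08,0,0],[0,0,0,0.33,-0.08,0,0],[0,0,0,0.2,-0.08,0,0],[0,0,0,0,0,0,0],[0,0,0,0,0,0,0]],
])

```text
time: 31.58
tool_pos: [0.3849, 0.3212, 0.1356]
tcp_rot: [2.217, 2.226, -0.004]
wrist_force: [0.9, -0.3, -0.3]
width: -0.003
grip_force: 0.0
```

```bash
python3 st.py .3845 .333 .066; python3 look.py d
```

```text
t 31.58 tcp [0.3849 0.3212 0.1356] yang 0.22 tilt 0.14 w -0.2 gf 0.0 F [ 0.9 -0.3 -0.3] q [ 0.65  0.02  2.07 -0.    1.06  0.64]
tool shift /0.1: [ 0.119 -0.002  0.696]
pegs [([0.4773, 0.2123], np.float64(143.7)), ([0.6453, 0.2368], np.float64(53.6)), ([0.5034, 0.0442], np.float64(-126.3)), ([0.6717, 0.0699], np.float64(-36.2))]
 dark 101 [0.4837 0.1297] -172.9
 dark 96 [0.5775 0.2279] 88.0
 dark 93 [0.6709 0.1488] 4.6
 dark 74 [0.5958 0.049 ] -77.0
dial boxes
scene [324.7 176.3] z 0.0642 [0.5591 0.2291] d 0.052
scene [331.8 204.3] z 0.0641 [0.6621 0.1564] d 0.047
scene [282.2 206.1] z 0.0641 [0.59   0.0512] d 0.038
top [184.8 161.3] z 0.0637 [0.6601 0.1612] d 0.043
top [224.  188.2] z 0.0637 [0.5877 0.0553] d 0.035
top [156.2 199.6] z 0.0636 [0.5564 0.2327] d 0.052
```

play_rows([
  [[0,0,0,0.117,0,0,0],[0,0,0,0,0,0.3,0],[0,0,0,0,0,0.25,0],[0,0,0,0,0,0.14,0],[0,0,0,0,0,0,0]],
])

```text
time: 32.1
tool_pos: [0.3837, 0.3303, 0.0643]
tcp_rot: [-2.221, -2.221, 0.011]
wrist_force: [-0.1, -1.0, -0.6]
width: -0.002
grip_force: 0.0
```

play_rows([
  [[0,0,0,0,0,0.07,0],[0,0,0,0,0,0.04,0],[0,0,0,0,0,0.03,0],[0,0,0,0,0,0.02,0],[0,0,0,0,0,0,0]],
])

```text
time: 32.52
tool_pos: [0.3867, 0.3332, 0.0528]
tcp_rot: [2.219, 2.223, 0.003]
wrist_force: [0.9, -1.2, 3.6]
width: -0.004
grip_force: 1.6
```

play_rows([
  [[0,0,0,0,0,0,0],[0,0,0,0,0,0,0]],
])

```text
time: 32.68
tool_pos: [0.3867, 0.3332, 0.0529]
tcp_rot: [2.219, 2.223, 0.003]
wrist_force: [1.4, -1.6, 3.0]
width: -0.001
grip_force: 1.6
```

play_rows([
  [[0,0,0,0,0,0.02,0],[0,0,0,0,0,0.01,0],[0,0,0,0,0,0,0],[0,0,0,0,0,0,0]],
])

```text
time: 33.02
tool_pos: [0.3868, 0.3333, 0.05]
tcp_rot: [2.219, 2.223, 0.003]
wrist_force: [0.6, -2.1, 7.2]
width: -0.001
grip_force: 3.8
```

```bash
python3 st.py .3845 .333 .0
python3 - <<'E'
import m2
from h import *
for n in ("top","scene"):
    c=vision.read_camera(n); W=cloud(c)
    kk=(W[...,0]>.33)&(W[...,0]<.43)&(W[...,1]>.24)&(W[...,1]<.38)&(W[...,2]>.046)&(W[...,2]<.06)
    for ce,s,m in blobs(kk,6): print(n," key",ce.round(1),s[4],np.median(W[m],0).round(4))
    if n=="scene": cv2.imwrite("pics/k1.png",cv2.resize(c["image"][100:190,250:360,::-1],(733,600),interpolation=cv2.INTER_CUBIC))
E
```

```text
t 33.02 tcp [0.3868 0.3333 0.05  ] yang 0.1 tilt 0.11 w -0.1 gf 3.8 F [ 0.6 -2.1  7.2] q [ 0.66  0.14  2.12 -0.    0.88  0.66]
tool shift /0.1: [-0.003 -0.023  0.5  ]
top  key [119.4 264.6] 11 [0.3864 0.323  0.0476]
top  key [132.6 270.8] 121 [0.3712 0.2874 0.0545]
scene  key [308.9 143.8] 28 [0.3911 0.3241 0.0506]
scene  key [295.8 146.1] 68 [0.3775 0.2821 0.0536]
```

View pics/k1.png

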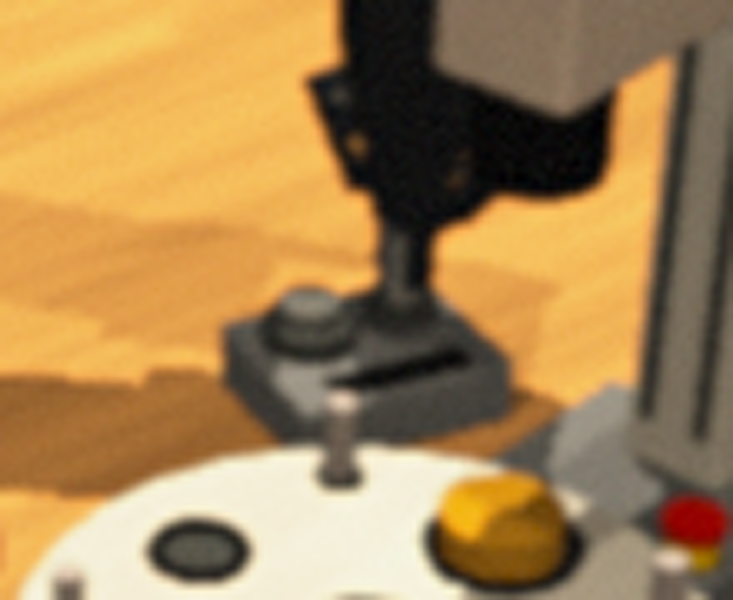

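play_rows([
  [[0,0,0,0,0,-0.1,0],[0,0,0,0,0,-0.3,0],[0,0,0,-0.25,-0.07,0,0],[0,0,0,-0.225,-0.06,0,0],[0,0,0,0,0,0,0]],
])

```text
time: 33.53
tool_pos: [0.3704, 0.2824, 0.0885]
tcp_rot: [-2.22, -2.222, 0.006]
wrist_force: [0.0, -0.1, -0.1]
width: -0.0
grip_force: 0.0
```

play_rows([
  [[0,0,0,0,0,0,0],[0,0,0,0,0,0.2,0],[0,0,0,0,0,0.1,0],[0,0,0,0,0,0.05,0],[0,0,0,0,0,0.03,0]],
])

```text
time: 33.95
tool_pos: [0.372, 0.2853, 0.05]
tcp_rot: [-2.219, -2.223, 0.004]
wrist_force: [-3.0, -1.7, 5.2]
width: -0.003
grip_force: 2.5
```

play_rows([
  [[0,0,0,0,0,0.02,0],[0,0,0,0,0,0,0],[0,0,0,0,0,0,0],[0,0,0,0,0,0,0]],
])

```text
time: 34.28
tool_pos: [0.3721, 0.2853, 0.0499]
tcp_rot: [-2.219, -2.223, 0.004]
wrist_force: [-4.6, -4.1, 11.3]
width: 0.002
grip_force: 5.7
```

```bash
python3 st.py
```

```text
t 34.28 tcp [0.3721 0.2853 0.0499] yang 0.11 tilt 0.16 w 0.2 gf 5.7 F [-4.6 -4.1 11.3] q [0.6  0.07 2.2  0.   0.88 0.6 ]
```

play_rows([
  [[0,0,0,0,0,-0.1,0],[0,0,0,0,0,-0.35,0],[0,0,0,0,0,-0.35,0],[0,0,0,-0.2,0.11,0,34],[0,0,0,-0.32,0.175,0,34]],
])

```text
time: 34.7
tool_pos: [0.4037, 0.2362, 0.1329]
tcp_rot: [2.214, 2.227, 0.012]
wrist_force: [1.2, 0.8, -0.5]
width: 0.273
grip_force: 0.0
```

play_rows([
  [[0,0,0,-0.32,0.175,0,34],[0,0,0,-0.32,0.175,0,34],[0,0,0,-0.32,0.175,0,34],[0,0,0,-0.32,0.175,0,34],[0,0,0,-0.32,0.175,0,34]],
])

```text
time: 35.12
tool_pos: [0.4903, 0.0721, 0.1296]
tcp_rot: [2.219, 2.223, 0.001]
wrist_force: [0.6, 1.2, 0.2]
width: 0.395
grip_force: 0.0
```

play_rows([
  [[0,0,0,-0.2,0.11,0,34],[0,0,0,-0.07,0.04,0,34],[0,0,0.21,0,0,0,34],[0,0,0.21,0,0,0,34],[0,0,0.21,0,0,0,34]],
])

```text
time: 35.53
tool_pos: [0.5042, 0.0469, 0.1291]
tcp_rot: [-2.546, -1.84, 0.0]
wrist_force: [1.3, 1.0, -0.1]
width: 0.402
grip_force: 0.0
```

play_rows([
  [[0,0,0.21,0,0,0,34],[0,0,0.21,0,0,0,34],[0,0,0.21,0,0,0,34],[0,0,0,0,0,0,34],[0,0,0,0,0,0,34]],
])

```text
time: 35.95
tool_pos: [0.5042, 0.0472, 0.1291]
tcp_rot: [-2.796, -1.431, -0.0]
wrist_force: [0.0, 0.2, 0.3]
width: 0.396
grip_force: 0.0
```

```bash
python3 st.py .5028 .0468 .0555; python3 look.py d
```

```text
t 35.95 tcp [0.5042 0.0472 0.1291] yang -35.79 tilt 0.02 w 33.8 gf 0.0 F [0.  0.2 0.3] q [0.04 0.03 2.06 0.   1.04 0.67]
tool shift /0.1: [-0.012 -0.009  0.736]
pegs [([0.478, 0.2119], np.float64(143.7)), ([0.6453, 0.2378], np.float64(53.8)), ([0.5037, 0.0446], np.float64(-126.3)), ([0.6715, 0.07], np.float64(-36.2))]
 dark 100 [0.4838 0.1298] -172.9
 dark 88 [0.5773 0.228 ] 88.1
 dark 84 [0.6705 0.1479] 4.1
 dark 96 [0.5955 0.0489] -77.1
dial boxes
scene [325.  176.3] z 0.0639 [0.5594 0.2299] d 0.051
scene [331.7 204.1] z 0.0639 [0.6617 0.1566] d 0.045
scene [282.  205.6] z 0.064 [0.588  0.0522] d 0.037
top [185.4 160.2] z 0.0638 [0.6632 0.1595] d 0.04
top [155.4 199.5] z 0.0637 [0.5565 0.235 ] d 0.049
```

play_rows([
  [[0,0,0,-0.01,-0.008,0.3,34],[0,0,0,0,0,0.3,34],[0,0,0,0,0,0.135,34],[0,0,-0.0873,0.001,0.0523,0,34],[0,0,-0.0873,0.001,0.0523,0,34]],
])

```text
time: 36.47
tool_pos: [0.5096, 0.0406, 0.0535]
tcp_rot: [-2.729, -1.552, 0.007]
wrist_force: [-9.6, 4.9, -4.9]
width: 0.396
grip_force: 5.5
```

play_rows([
  [[0,0,-0.1745,0.0046,0.1046,0,34],[0,0,-0.1745,0.0046,0.1046,0,34],[0,0,-0.1745,0.0046,0.1046,0,34],[0,0,-0.1745,0.0046,0.1046,0,34],[0,0,-0.1745,0.0046,0.1046,0,34]],
])

```text
time: 36.88
tool_pos: [0.5586, 0.024, 0.0538]
tcp_rot: [-2.325, -2.106, 0.007]
wrist_force: [-2.5, 0.8, -2.6]
width: 0.398
grip_force: 1.6
```

play_rows([
  [[0,0,-0.1745,0.0046,0.1046,0,34],[0,0,-0.1745,0.0046,0.1046,0,34],[0,0,-0.1745,0.0046,0.1046,0,34],[0,0,-0.1745,0.0046,0.1046,0,34],[0,0,-0.1745,0.0046,0.1046,0,34]],
])

```text
time: 37.3
tool_pos: [0.6124, 0.0298, 0.0549]
tcp_rot: [-1.816, -2.562, 0.002]
wrist_force: [-0.2, -0.2, -0.3]
width: 0.395
grip_force: 0.2
```

play_rows([
  [[0,0,-0.1745,0.0046,0.1046,0,34],[0,0,-0.1745,0.0046,0.1046,0,34],[0,0,-0.1745,0.0046,0.1046,0,34],[0,0,-0.1745,0.0046,0.1046,0,34],[0,0,-0.1745,0.0046,0.1046,0,34]],
])

```text
time: 37.72
tool_pos: [0.6574, 0.0573, 0.0554]
tcp_rot: [-1.219, -2.895, 0.0]
wrist_force: [0.8, 0.2, -0.1]
width: 0.399
grip_force: 0.0
```

play_rows([
  [[0,0,-0.1745,0.0046,0.1046,0,34],[0,0,-0.1745,0.0046,0.1046,0,34],[0,0,0,0,0,0,34],[0,0,0,0,0,0,34],[0,0,0,0,0,0,34]],
])

```text
time: 38.13
tool_pos: [0.6701, 0.0725, 0.0552]
tcp_rot: [-0.973, -2.986, 0.001]
wrist_force: [-1.0, 0.1, 0.6]
width: 0.395
grip_force: 0.0
```

play_rows([
  [[0,0,0,0,0,-0.2,34],[0,0,0,0,0,-0.3,34],[0,0,0,0,0,-0.3,34],[0,0,0.235,0,0,0,0],[0,0,0.235,0,0,0,0]],
])

```text
time: 38.55
tool_pos: [0.6724, 0.0722, 0.1392]
tcp_rot: [1.323, 2.844, 0.004]
wrist_force: [-0.7, -0.2, -1.5]
width: 0.129
grip_force: 0.0
```

play_rows([
  [[0,0,0.235,0,0,0,0],[0,0,0.235,0,0,0,0],[0,0,0.235,0,0,0,0],[0,0,0.235,0,0,0,0],[0,0,0.235,0,0,0,0]],
])

```text
time: 38.97
tool_pos: [0.6699, 0.072, 0.1353]
tcp_rot: [-2.093, -2.342, 0.001]
wrist_force: [0.2, 0.5, -0.3]
width: 0.004
grip_force: 0.0
```

play_rows([
  [[0,0,0.235,0,0,0,0],[0,0,0,0,-0.35,0,0],[0,0,0,0,-0.35,0,0],[0,0,0,0,-0.35,0,0],[0,0,0,0,-0.35,0,0]],
])

```text
time: 39.38
tool_pos: [0.5284, 0.0717, 0.1348]
tcp_rot: [-2.221, -2.221, 0.002]
wrist_force: [-0.5, 0.5, -0.2]
width: -0.001
grip_force: 0.0
```

play_rows([
  [[0,0,0,0,-0.35,0,0],[0,0,0,0,-0.35,0,0],[0,0,0,0,-0.1,0,0],[0,0,0,0.3,-0.08,0,0],[0,0,0,0.35,-0.08,0,0]],
])

```text
time: 39.8
tool_pos: [0.4338, 0.1359, 0.1357]
tcp_rot: [2.224, 2.217, 0.001]
wrist_force: [1.7, -0.3, 0.8]
width: -0.0
grip_force: 0.0
```

play_rows([
  [[0,0,0,0.35,-0.08,0,0],[0,0,0,0.35,-0.08,0,0],[0,0,0,0.35,-0.08,0,0],[0,0,0,0.35,-0.08,0,0],[0,0,0,0.33,-0.08,0,0]],
])

```text
time: 40.22
tool_pos: [0.3938, 0.3116, 0.1358]
tcp_rot: [2.22, 2.222, 0.002]
wrist_force: [0.6, -1.4, 0.0]
width: 0.002
grip_force: 0.0
```

play_rows([
  [[0,0,0,0.2,-0.08,0,0],[0,0,0,0,0,0,0],[0,0,0,0,0,0,0],[0,0,0,0,0,0,0],[0,0,0,0,0,0,0]],
])

```text
time: 40.63
tool_pos: [0.3864, 0.3289, 0.1354]
tcp_rot: [2.22, 2.222, -0.001]
wrist_force: [-0.1, -0.5, -0.7]
width: -0.004
grip_force: 0.0
```

```bash
python3 st.py .3855 .3335 .049; python3 look.py d
```

```text
t 40.63 tcp [0.3864 0.3289 0.1354] yang 0.04 tilt 0.03 w -0.4 gf 0.0 F [-0.1 -0.5 -0.7] q [ 0.66  0.03  2.06 -0.    1.06  0.66]
tool shift /0.1: [ 0.046 -0.009  0.864]
pegs [([0.4775, 0.2121], np.float64(143.8)), ([0.6454, 0.2372], np.float64(53.6)), ([0.5042, 0.0441], np.float64(-125.9)), ([0.672, 0.0698], np.float64(-36.1))]
 dark 100 [0.5715 0.2274] 92.0
 dark 79 [0.499  0.1206] -164.9
 dark 123 [0.5863 0.0551] -82.2
 dark 72 [0.6681 0.1496] 5.2
dial boxes
scene [279.1 177.4] z 0.0639 [0.4856 0.1265] d 0.05
scene [325.  176.3] z 0.0639 [0.5592 0.23  ] d 0.044
scene [332.3 204.6] z 0.064 [0.664  0.1566] d 0.038
top [185.3 160.7] z 0.0635 [0.6619 0.1597] d 0.035
top [156.  199.6] z 0.0634 [0.5564 0.2333] d 0.043
top [194.5 227.3] z 0.0634 [0.484  0.1304] d 0.051
```

play_rows([
  [[0,0,0,0.045,-0.005,0.3,0],[0,0,0,0,0,0.25,0],[0,0,0,0,0,0.14,0],[0,0,0,0,0,0.07,0],[0,0,0,0,0,0.04,0]],
])

```text
time: 41.15
tool_pos: [0.3851, 0.3332, 0.0543]
tcp_rot: [-2.22, -2.222, 0.004]
wrist_force: [-1.7, -1.1, 3.2]
width: -0.002
grip_force: 1.2
```

play_rows([
  [[0,0,0,0,0,0.03,0],[0,0,0,0,0,0.03,0],[0,0,0,0,0,0.015,0],[0,0,0,0,0,0,0],[0,0,0,0,0,0,0]],
])

```text
time: 41.57
tool_pos: [0.3863, 0.3347, 0.0499]
tcp_rot: [2.218, 2.224, 0.001]
wrist_force: [-2.7, -4.4, 8.7]
width: -0.004
grip_force: 4.7
```

Now MARK, then up and back to the peg.

play_rows([
  [[0,0,0,0,0,-0.1,0],[0,0,0,0,0,-0.3,0],[0,0,0,-0.25,-0.07,0,0],[0,0,0,-0.23,-0.05,0,0],[0,0,0,0,0,0,0]],
])

```text
time: 41.98
tool_pos: [0.3731, 0.2844, 0.089]
tcp_rot: [2.219, 2.223, 0.0]
wrist_force: [-0.6, -0.7, -1.1]
width: -0.0
grip_force: 0.0
```

play_rows([
  [[0,0,0,0,0,0,0],[0,0,0,0,0,0.2,0],[0,0,0,0,0,0.1,0],[0,0,0,0,0,0.05,0],[0,0,0,0,0,0.03,0]],
])

```text
time: 42.4
tool_pos: [0.3737, 0.287, 0.0497]
tcp_rot: [-2.218, -2.224, 0.001]
wrist_force: [-4.1, -2.8, 22.1]
width: -0.001
grip_force: 11.7
```

play_rows([
  [[0,0,0,0,0,0.02,0],[0,0,0,0,0,0,0],[0,0,0,0,0,0,0],[0,0,0,0,0,0,0]],
])

```text
time: 42.73
tool_pos: [0.3737, 0.287, 0.0498]
tcp_rot: [-2.218, -2.224, 0.002]
wrist_force: [-5.3, -4.7, 16.0]
width: -0.001
grip_force: 7.8
```

play_rows([
  [[0,0,0,0,0,-0.1,0],[0,0,0,0,0,-0.35,0],[0,0,0,0,0,-0.35,0],[0,0,0,-0.2,0.11,0,34],[0,0,0,-0.32,0.175,0,34]],
])

```text
time: 43.15
tool_pos: [0.4044, 0.2376, 0.1316]
tcp_rot: [2.213, 2.228, 0.011]
wrist_force: [0.7, 0.3, 0.0]
width: 0.275
grip_force: 0.0
```

play_rows([
  [[0,0,0,-0.32,0.175,0,34],[0,0,0,-0.32,0.175,0,34],[0,0,0,-0.32,0.175,0,34],[0,0,0,-0.32,0.175,0,34],[0,0,0,-0.32,0.175,0,34]],
])

```text
time: 43.57
tool_pos: [0.4911, 0.0735, 0.1283]
tcp_rot: [2.219, 2.224, 0.001]
wrist_force: [-0.1, 0.7, 0.8]
width: 0.399
grip_force: 0.0
```

play_rows([
  [[0,0,0,-0.2,0.11,0,34],[0,0,0,-0.07,0.04,0,34],[0,0,0.21,0,0,0,34],[0,0,0.21,0,0,0,34],[0,0,0.21,0,0,0,34]],
])

```text
time: 43.98
tool_pos: [0.5051, 0.0483, 0.1278]
tcp_rot: [-2.545, -1.841, 0.001]
wrist_force: [0.2, 0.1, 0.4]
width: 0.396
grip_force: 0.0
```

play_rows([
  [[0,0,0.21,0,0,0,34],[0,0,0.21,0,0,0,34],[0,0,0.21,0,0,0,34],[0,0,0,0,0,0,34],[0,0,0,0,0,0,34]],
])

```text
time: 44.4
tool_pos: [0.505, 0.0486, 0.128]
tcp_rot: [-2.796, -1.432, 0.0]
wrist_force: [0.6, 0.3, 0.3]
width: 0.398
grip_force: 0.0
```

```bash
python3 st.py .5028 .0465 .0555; python3 look.py d | grep -v dark
```

```text
t 44.4 tcp [0.505  0.0486 0.128 ] yang -35.76 tilt 0.03 w 34.0 gf 0.0 F [0.6 0.3 0.3] q [0.05 0.04 2.06 0.   1.04 0.67]
tool shift /0.1: [-0.03  -0.006  0.725]
pegs [([0.4771, 0.2126], np.float64(143.7)), ([0.6448, 0.2379], np.float64(54.0)), ([0.5041, 0.0438], np.float64(-125.9)), ([0.6713, 0.0705], np.float64(-36.1))]
dial boxes
scene [279.1 177.6] z 0.0643 [0.4866 0.1255] d 0.05
scene [324.8 176.3] z 0.064 [0.5593 0.2293] d 0.044
scene [332.1 204.8] z 0.0638 [0.6638 0.1559] d 0.039
top [185.2 160.3] z 0.064 [0.6628 0.1601] d 0.033
top [155.6 199.3] z 0.0638 [0.5571 0.2345] d 0.042
top [193.9 227.4] z 0.0637 [0.4839 0.1319] d 0.047
```

play_rows([
  [[0,0,0,-0.025,-0.006,0.3,34],[0,0,0,0,0,0.3,34],[0,0,0,0,0,0.125,34],[0,0,-0.0873,0.001,0.0523,0,34],[0,0,-0.0873,0.001,0.0523,0,34]],
])

```text
time: 44.92
tool_pos: [0.5098, 0.0407, 0.0535]
tcp_rot: [-2.728, -1.552, 0.007]
wrist_force: [-8.3, 4.4, -4.8]
width: 0.396
grip_force: 4.7
```

play_rows([
  [[0,0,-0.1745,0.0046,0.1046,0,34],[0,0,-0.1745,0.0046,0.1046,0,34],[0,0,-0.1745,0.0046,0.1046,0,34],[0,0,-0.1745,0.0046,0.1046,0,34],[0,0,-0.1745,0.0046,0.1046,0,34]],
])

```text
time: 45.33
tool_pos: [0.5589, 0.0241, 0.0538]
tcp_rot: [-2.325, -2.107, 0.007]
wrist_force: [-4.0, 1.4, -1.5]
width: 0.397
grip_force: 1.5
```

play_rows([
  [[0,0,-0.1745,0.0046,0.1046,0,34],[0,0,-0.1745,0.0046,0.1046,0,34],[0,0,-0.1745,0.0046,0.1046,0,34],[0,0,-0.1745,0.0046,0.1046,0,34],[0,0,-0.1745,0.0046,0.1046,0,34]],
])

```text
time: 45.75
tool_pos: [0.6126, 0.0299, 0.0548]
tcp_rot: [-1.815, -2.562, 0.002]
wrist_force: [-0.2, -0.5, -0.6]
width: 0.396
grip_force: 0.2
```

play_rows([
  [[0,0,-0.1745,0.0046,0.1046,0,34],[0,0,-0.1745,0.0046,0.1046,0,34],[0,0,-0.1745,0.0046,0.1046,0,34],[0,0,-0.1745,0.0046,0.1046,0,34],[0,0,-0.1745,0.0046,0.1046,0,34]],
])

```text
time: 46.17
tool_pos: [0.6576, 0.0574, 0.0553]
tcp_rot: [-1.218, -2.896, 0.0]
wrist_force: [0.4, 0.0, 0.1]
width: 0.401
grip_force: 0.0
```

play_rows([
  [[0,0,-0.1745,0.0046,0.1046,0,34],[0,0,-0.1745,0.0046,0.1046,0,34],[0,0,0,0,0,0,34],[0,0,0,0,0,0,34],[0,0,0,0,0,0,34]],
])

```text
time: 46.58
tool_pos: [0.6703, 0.0726, 0.0552]
tcp_rot: [-0.972, -2.987, 0.001]
wrist_force: [-0.3, 0.4, 0.4]
width: 0.398
grip_force: 0.0
```

play_rows([
  [[0,0,0,0,0,-0.2,34],[0,0,0,0,0,-0.3,34],[0,0,0,0,0,-0.3,34],[0,0,0.235,0,0,0,0],[0,0,0.235,0,0,0,0]],
])

```text
time: 47.0
tool_pos: [0.6726, 0.0723, 0.1392]
tcp_rot: [1.322, 2.844, 0.004]
wrist_force: [-0.2, -0.2, -0.1]
width: 0.124
grip_force: 0.0
```

play_rows([
  [[0,0,0.235,0,0,0,0],[0,0,0.235,0,0,0,0],[0,0,0.235,0,0,0,0],[0,0,0.235,0,0,0,0],[0,0,0.235,0,0,0,0]],
])

```text
time: 47.42
tool_pos: [0.6701, 0.0721, 0.1353]
tcp_rot: [-2.093, -2.343, 0.001]
wrist_force: [0.1, 0.8, -0.5]
width: -0.004
grip_force: 0.0
```

play_rows([
  [[0,0,0.235,0,0,0,0],[0,0,0,0,-0.35,0,0],[0,0,0,0,-0.35,0,0],[0,0,0,0,-0.35,0,0],[0,0,0,0,-0.35,0,0]],
])

```text
time: 47.83
tool_pos: [0.5286, 0.0718, 0.1348]
tcp_rot: [-2.22, -2.222, 0.002]
wrist_force: [0.2, -0.6, 0.8]
width: 0.004
grip_force: 0.0
```

play_rows([
  [[0,0,0,0,-0.35,0,0],[0,0,0,0,-0.35,0,0],[0,0,0,0,-0.1,0,0],[0,0,0,0.3,-0.08,0,0],[0,0,0,0.35,-0.08,0,0]],
])

```text
time: 48.25
tool_pos: [0.434, 0.1359, 0.1357]
tcp_rot: [2.224, 2.217, 0.001]
wrist_force: [2.1, 0.0, 0.0]
width: -0.001
grip_force: 0.0
```

play_rows([
  [[0,0,0,0.35,-0.08,0,0],[0,0,0,0.35,-0.08,0,0],[0,0,0,0.35,-0.08,0,0],[0,0,0,0.35,-0.08,0,0],[0,0,0,0.33,-0.08,0,0]],
])

```text
time: 48.67
tool_pos: [0.3939, 0.3116, 0.1358]
tcp_rot: [2.22, 2.223, 0.002]
wrist_force: [0.6, -0.7, 0.4]
width: 0.005
grip_force: 0.0
```

play_rows([
  [[0,0,0,0.2,-0.08,0,0],[0,0,0,0,0,0,0],[0,0,0,0,0,0,0],[0,0,0,0,0,0,0],[0,0,0,0,0,0,0]],
])

```text
time: 49.08
tool_pos: [0.3865, 0.3289, 0.1353]
tcp_rot: [2.22, 2.223, -0.001]
wrist_force: [0.1, -0.3, -0.2]
width: -0.0
grip_force: 0.0
```

```bash
python3 st.py .3855 .3335 .049; python3 look.py d | grep -v dark
```

```text
t 49.08 tcp [0.3865 0.3289 0.1353] yang 0.07 tilt 0.04 w -0.0 gf 0.0 F [ 0.1 -0.3 -0.2] q [ 0.66  0.03  2.06 -0.    1.06  0.66]
tool shift /0.1: [ 0.047 -0.01   0.863]
pegs [([0.4777, 0.212], np.float64(143.7)), ([0.6456, 0.2368], np.float64(53.4)), ([0.5039, 0.0442], np.float64(-126.1)), ([0.6717, 0.0703], np.float64(-36.0))]
dial boxes
scene [325.2 176. ] z 0.0636 [0.5587 0.2316] d 0.037
scene [279.1 177.5] z 0.064 [0.4859 0.126 ] d 0.044
scene [282.9 205.9] z 0.0642 [0.5906 0.0531] d 0.054
top [223.3 188.3] z 0.0639 [0.5874 0.0571] d 0.05
top [155.6 199.4] z 0.0633 [0.5567 0.2344] d 0.035
top [194.4 226.7] z 0.0637 [0.4857 0.1306] d 0.041
```

play_rows([
  [[0,0,0,0.045,-0.005,0.3,0],[0,0,0,0,0,0.25,0],[0,0,0,0,0,0.14,0],[0,0,0,0,0,0.07,0],[0,0,0,0,0,0.04,0]],
])

```text
time: 49.6
tool_pos: [0.3852, 0.3332, 0.0543]
tcp_rot: [-2.22, -2.223, 0.004]
wrist_force: [-0.0, -1.0, 2.9]
width: -0.0
grip_force: 1.2
```

play_rows([
  [[0,0,0,0,0,0.03,0],[0,0,0,0,0,0.03,0],[0,0,0,0,0,0.015,0],[0,0,0,0,0,0,0],[0,0,0,0,0,0,0]],
])

```text
time: 50.02
tool_pos: [0.3864, 0.3346, 0.05]
tcp_rot: [2.218, 2.224, 0.002]
wrist_force: [-2.3, -4.4, 9.2]
width: -0.0
grip_force: 4.7
```

play_rows([
  [[0,0,0,0,0,-0.1,0],[0,0,0,0,0,-0.3,0],[0,0,0,-0.25,-0.07,0,0],[0,0,0,-0.23,-0.05,0,0],[0,0,0,0,0,0,0]],
])

```text
time: 50.43
tool_pos: [0.3732, 0.2844, 0.089]
tcp_rot: [2.219, 2.223, 0.0]
wrist_force: [-1.4, 0.1, -0.4]
width: 0.001
grip_force: 0.0
```

play_rows([
  [[0,0,0,0,0,0,0],[0,0,0,0,0,0.2,0],[0,0,0,0,0,0.1,0],[0,0,0,0,0,0.05,0],[0,0,0,0,0,0.03,0]],
])

```text
time: 50.85
tool_pos: [0.3738, 0.2869, 0.0497]
tcp_rot: [-2.218, -2.225, 0.001]
wrist_force: [-4.2, -3.0, 21.3]
width: 0.001
grip_force: 11.7
```

play_rows([
  [[0,0,0,0,0,0.015,0],[0,0,0,0,0,0,0],[0,0,0,0,0,0,0],[0,0,0,0,0,0,0]],
])

```text
time: 51.18
tool_pos: [0.3738, 0.2869, 0.0499]
tcp_rot: [-2.218, -2.225, 0.002]
wrist_force: [-4.3, -3.0, 11.1]
width: 0.001
grip_force: 6.1
```

play_rows([
  [[0,0,0,0,0,-0.1,0],[0,0,0,0,0,-0.35,0],[0,0,0,0,0,-0.35,0],[0,0,0,-0.2,0.14,0,58],[0,0,0,-0.32,0.22,0,58]],
])

```text
time: 51.6
tool_pos: [0.4118, 0.2376, 0.1322]
tcp_rot: [2.213, 2.229, 0.011]
wrist_force: [0.9, -0.2, -0.5]
width: 0.276
grip_force: 0.0
```

play_rows([
  [[0,0,0,-0.32,0.22,0,58],[0,0,0,-0.32,0.22,0,58],[0,0,0,-0.25,0.18,0,58],[0,0,0,-0.17,0.12,0,58],[0,0,0,0,0,0,58]],
])

```text
time: 52.02
tool_pos: [0.4869, 0.1262, 0.1292]
tcp_rot: [2.221, 2.219, 0.001]
wrist_force: [0.5, 0.5, 0.5]
width: 0.677
grip_force: 0.0
```

play_rows([
  [[0,0,0,0,0,0,58],[0,0,0,0,0,0,58]],
])

```text
time: 52.18
tool_pos: [0.4839, 0.1293, 0.1284]
tcp_rot: [-2.218, -2.223, 0.0]
wrist_force: [-0.4, -0.4, 1.0]
width: 0.68
grip_force: 0.0
```

```bash
python3 st.py .484 .1285 .048; python3 look.py d | grep -v dark
```

```text
t 52.18 tcp [0.4839 0.1293 0.1284] yang 0.13 tilt 0.05 w 58.0 gf 0.0 F [-0.4 -0.4  1. ] q [0.21 0.02 2.08 0.   1.04 0.21]
tool shift /0.1: [-0.008  0.002  0.804]
pegs [([0.4779, 0.2118], np.float64(143.7)), ([0.6452, 0.2373], np.float64(53.7)), ([0.5035, 0.0439], np.float64(-126.2)), ([0.6713, 0.0702], np.float64(-36.2))]
dial boxes
scene [325.2 176.2] z 0.0636 [0.5591 0.231 ] d 0.037
scene [279.1 177.9] z 0.064 [0.4876 0.1247] d 0.042
scene [282.6 205.4] z 0.0645 [0.5887 0.0536] d 0.052
top [223.2 188.3] z 0.0638 [0.5874 0.0573] d 0.049
top [200.1 228.1] z 0.0639 [0.4821 0.1155] d 0.022
```

play_rows([
  [[0,0,0,0,0,0.3,58],[0,0,0,0,0,0.3,58],[0,0,0,0,0,0.2,58],[0,0,0,0,0,0,58],[0,0,0,0,0,0,32]],
])

```text
time: 52.7
tool_pos: [0.4828, 0.1295, 0.0478]
tcp_rot: [-2.215, -2.225, 0.004]
wrist_force: [1.8, 0.7, -0.4]
width: 0.551
grip_force: 0.2
```

play_rows([
  [[0,0,0,0,0,0,32],[0,0,0,0,0,0,32],[0,0,0,0,0,0,32],[0,0,0,0,0,0,32],[0,0,0,0,0,-0.1,32]],
])

```text
time: 53.12
tool_pos: [0.483, 0.1286, 0.0578]
tcp_rot: [-2.217, -2.224, 0.003]
wrist_force: [-0.8, -0.5, -0.6]
width: 0.52
grip_force: 46.0
```

play_rows([
  [[0,0,0,0,0,-0.3,32],[0,0,0,0,0,-0.3,32],[0,0,0,0,0,-0.2,32],[0,0,0,-0.2,0.045,0,32],[0,0,0,-0.32,0.068,0,32]],
])

```text
time: 53.53
tool_pos: [0.4979, 0.0781, 0.1423]
tcp_rot: [2.212, 2.226, 0.009]
wrist_force: [0.3, 0.4, -1.6]
width: 0.518
grip_force: 46.2
```

play_rows([
  [[0,0,0,-0.34,0.072,0,32],[0,0,0,-0.34,0.072,0,32],[0,0,0,-0.34,0.072,0,32],[0,0,0,-0.34,0.072,0,32],[0,0,0,-0.34,0.072,0,32]],
])

```text
time: 53.95
tool_pos: [0.5326, -0.0952, 0.1399]
tcp_rot: [2.217, 2.223, 0.001]
wrist_force: [0.3, 0.5, -0.1]
width: 0.516
grip_force: 46.2
```

play_rows([
  [[0,0,0,-0.22,0.05,0,32],[0,0,0,-0.115,0.022,0,32],[0,0,0.2417,0,0,0,32],[0,0,0.2417,0,0,0,32],[0,0,0.2417,0,0,0,32]],
])

```text
time: 54.37
tool_pos: [0.5394, -0.1266, 0.1391]
tcp_rot: [2.589, 1.779, 0.0]
wrist_force: [0.5, 0.4, -0.7]
width: 0.515
grip_force: 46.2
```

play_rows([
  [[0,0,0.2417,0,0,0,32],[0,0,0.2417,0,0,0,32],[0,0,0.2417,0,0,0,32],[0,0,0.2417,0,0,0,32],[0,0,0.2417,0,0,0,32]],
])

```text
time: 54.78
tool_pos: [0.5394, -0.1259, 0.1392]
tcp_rot: [3.001, 0.93, 0.001]
wrist_force: [0.5, 0.1, -0.8]
width: 0.516
grip_force: 46.2
```

play_rows([
  [[0,0,0.2417,0,0,0,32],[0,0,0.2417,0,0,0,32],[0,0,0.2417,0,0,0,32],[0,0,0.2417,0,0,0,32],[0,0,0.2417,0,0,0,32]],
])

```text
time: 55.2
tool_pos: [0.5394, -0.1259, 0.1392]
tcp_rot: [-3.142, 0.005, -0.001]
wrist_force: [0.2, -0.5, -1.1]
width: 0.518
grip_force: 46.2
```

play_rows([
  [[0,0,0,0,0,0,32],[0,0,0,0,0,0,32]],
])

```text
time: 55.37
tool_pos: [0.5395, -0.1261, 0.139]
tcp_rot: [3.142, 0.01, 0.001]
wrist_force: [0.1, 0.9, -1.0]
width: 0.519
grip_force: 46.2
```

```bash
python3 st.py .5385 -.1265 .014; python3 look.py d | grep -v dark
```

```text
t 55.37 tcp [ 0.5395 -0.1261  0.139 ] yang -89.64 tilt 0.02 w 44.3 gf 46.2 F [ 0.1  0.9 -1. ] q [-0.27  0.11  1.96  0.    1.07  1.29]
tool shift /0.1: [-0.01   0.004  1.25 ]
pegs [([0.4775, 0.212], np.float64(143.8)), ([0.6453, 0.2376], np.float64(53.7)), ([0.5042, 0.0442], np.float64(-126.0)), ([0.6714, 0.0706], np.float64(-36.0))]
dial boxes
scene [324.9 176.2] z 0.0634 [0.5588 0.2304] d 0.037
scene [282.7 205.9] z 0.0643 [0.5903 0.0527] d 0.053
top [223.2 188.1] z 0.0639 [0.5879 0.0575] d 0.048
top [155.8 199.7] z 0.0638 [0.5561 0.2339] d 0.035
```

play_rows([
  [[0,0,0,0,0,0.35,32],[0,0,0,0,0,0.35,32],[0,0,0,0,0,0.3,32],[0,0,0,0,0,0.15,32],[0,0,0,0,0,0.06,32]],
])

```text
time: 55.88
tool_pos: [0.5364, -0.1256, 0.014]
tcp_rot: [-3.14, -0.007, 0.01]
wrist_force: [-1.2, 0.3, -1.2]
width: 0.514
grip_force: 46.2
```

play_rows([
  [[0,0,0,0,0,0.03,32],[0,0,0,0,0,0.02,32],[0,0,0,0,0,0,32],[0,0,0,0,0,0,32]],
])

```text
time: 56.22
tool_pos: [0.5409, -0.1269, 0.0141]
tcp_rot: [3.141, 0.004, 0.004]
wrist_force: [0.8, -0.8, -0.6]
width: 0.519
grip_force: 46.2
```

```bash
python3 st.py
```

```text
t 56.22 tcp [ 0.5409 -0.1269  0.0141] yang -89.84 tilt 0.17 w 44.3 gf 46.2 F [ 0.8 -0.8 -0.6] q [-0.28  0.27  2.04  0.    0.83  1.29]
```

play_rows([
  [[0,0,0,0,0,0.02,32],[0,0,0,0,0,0.01,32],[0,0,0,0,0,0,58],[0,0,0,0,0,0,58],[0,0,0,0,0,0,58]],
])

```text
time: 56.63
tool_pos: [0.5397, -0.1266, 0.0098]
tcp_rot: [3.141, 0.004, 0.001]
wrist_force: [-0.9, 0.6, 0.9]
width: 0.681
grip_force: 0.0
```

play_rows([
  [[0,0,0,0,0,0,58],[0,0,0,0,0,-0.1,58],[0,0,0,0,0,-0.35,58],[0,0,0,0,0,-0.4,58],[0,0,0,0,0,-0.4,66]],
])

```text
time: 57.05
tool_pos: [0.5382, -0.1262, 0.1353]
tcp_rot: [-3.141, -0.004, 0.004]
wrist_force: [0.7, -1.0, 0.6]
width: 0.769
grip_force: 0.0
```

play_rows([
  [[0,0,0,0.06,-0.2,0,66],[0,0,0,0.09,-0.32,0,66],[0,0,0,0.09,-0.34,0,66],[0,0,0,0.09,-0.34,0,66],[0,0,0,0.09,-0.32,0,66]],
])

```text
time: 57.47
tool_pos: [0.5813, 0.0271, 0.1356]
tcp_rot: [-3.141, -0.003, -0.002]
wrist_force: [0.1, -1.6, -0.2]
width: 0.772
grip_force: 0.0
```

play_rows([
  [[0,0,0,0.06,-0.2,0,66],[0,0,0,0.01,-0.09,0,66],[0,0,0,0,0,0,66],[0,0,0,0,0,0,66],[0,0,0,0,0,0,66]],
])

```text
time: 57.88
tool_pos: [0.5875, 0.0535, 0.1345]
tcp_rot: [3.141, 0.003, -0.001]
wrist_force: [0.0, 0.1, -0.7]
width: 0.775
grip_force: 0.0
```

```bash
python3 st.py .588 .0545 .048; python3 look.py t
```

```text
t 57.88 tcp [0.5875 0.0535 0.1345] yang -89.89 tilt 0.05 w 66.2 gf 0.0 F [ 0.   0.1 -0.7] q [ 0.05  0.18  1.89 -0.    1.07  1.62]
tool shift /0.1: [ 0.005 -0.011  0.865]
tray
scene [231.3 227.4] z 0.0163 [ 0.5282 -0.0696] d 0.052
scene [171.2 226.8] z 0.0162 [ 0.4341 -0.1914] d 0.027
scene [213.6 236. ] z 0.0272 [ 0.5428 -0.1303] d 0.047
scene [245.6 264.3] z 0.0157 [ 0.6621 -0.1188] d 0.014
scene [218.6 276.2] z 0.0161 [ 0.6555 -0.1911] d 0.022
top [301.2 176.2] z 0.0159 [ 0.6323 -0.1557] d 0.041
top [291.2 207.6] z 0.027 [ 0.542  -0.1257] d 0.042
top [261.6 226. ] z 0.016 [ 0.4924 -0.0454] d 0.017
top [298.7 243.4] z 0.0161 [ 0.446  -0.1466] d 0.038
```

play_rows([
  [[0,0,0,0.005,-0.01,0.3,66],[0,0,0,0,0,0.3,66],[0,0,0,0,0,0.2,66],[0,0,0,0,0,0.06,66],[0,0,0,0,0,0,66]],
])

```text
time: 58.4
tool_pos: [0.5862, 0.0545, 0.0462]
tcp_rot: [3.141, 0.002, -0.008]
wrist_force: [-0.3, 0.7, -0.2]
width: 0.773
grip_force: 0.0
```

play_rows([
  [[0,0,0,0,0,0,40],[0,0,0,0,0,0,40],[0,0,0,0,0,0,40],[0,0,0,0,0,0,40],[0,0,0,0,0,-0.1,40]],
])

```text
time: 58.82
tool_pos: [0.5875, 0.0554, 0.0578]
tcp_rot: [3.141, 0.004, -0.003]
wrist_force: [-1.0, 0.4, -2.1]
width: 0.608
grip_force: 47.3
```

play_rows([
  [[0,0,0,0,0,-0.3,40],[0,0,0,0,0,-0.3,40],[0,0,0,0,0,-0.2,40],[0,0,0,0.02,0.2,0,40],[0,0,0,0.04,0.32,0,40]],
])

```text
time: 59.23
tool_pos: [0.5973, 0.0052, 0.143]
tcp_rot: [-3.141, -0.01, -0.012]
wrist_force: [0.7, -0.3, -2.3]
width: 0.608
grip_force: 47.4
```

play_rows([
  [[0,0,0,0.04,0.34,0,40],[0,0,0,0.04,0.34,0,40],[0,0,0,0.04,0.32,0,40],[0,0,0,0.03,0.22,0,40],[0,0,0,0,0.11,0,40]],
])

```text
time: 59.65
tool_pos: [0.6113, -0.1327, 0.1402]
tcp_rot: [3.14, 0.001, 0.005]
wrist_force: [0.0, 0.2, -0.5]
width: 0.606
grip_force: 47.5
```

play_rows([
  [[0,0,0,0,0,0,40],[0,0,0,0,0,0,40],[0,0,0,0,0,0,40]],
])

```text
time: 59.9
tool_pos: [0.6098, -0.1281, 0.1387]
tcp_rot: [-3.141, -0.005, -0.0]
wrist_force: [-0.5, 0.3, -1.1]
width: 0.609
grip_force: 47.5
```

```bash
python3 st.py .61 -.1305 .011; python3 look.py d | grep -v dark
```

```text
t 59.9 tcp [ 0.6098 -0.1281  0.1387] yang -89.82 tilt 0.03 w 52.0 gf 47.5 F [-0.5  0.3 -1.1] q [-0.25  0.24  1.81  0.    1.09  1.32]
tool shift /0.1: [1.000e-03 2.500e-02 1.277e+00]
pegs [([0.4776, 0.2122], np.float64(143.7)), ([0.6448, 0.2376], np.float64(54.0)), ([0.5042, 0.0442], np.float64(-126.0)), ([0.6716, 0.0701], np.float64(-36.1))]
dial boxes
scene [325.3 176. ] z 0.0638 [0.5592 0.2314] d 0.036
top [155.5 199.7] z 0.0638 [0.5561 0.2346] d 0.035
```

play_rows([
  [[0,0,0,0,0.02,0.35,40],[0,0,0,0,0,0.35,40],[0,0,0,0,0,0.3,40],[0,0,0,0,0,0.15,40],[0,0,0,0,0,0.06,40]],
])

```text
time: 60.42
tool_pos: [0.6068, -0.1291, 0.0135]
tcp_rot: [-3.14, -0.007, 0.011]
wrist_force: [-1.0, -0.0, -0.8]
width: 0.611
grip_force: 47.4
```

play_rows([
  [[0,0,0,0,0,0.03,40],[0,0,0,0,0,0.025,40],[0,0,0,0,0,0.015,40],[0,0,0,0,0,0,40],[0,0,0,0,0,0,66]],
])

```text
time: 60.83
tool_pos: [0.6119, -0.1316, 0.0126]
tcp_rot: [3.141, 0.004, 0.006]
wrist_force: [-0.6, 0.4, -0.3]
width: 0.733
grip_force: 0.0
```

play_rows([
  [[0,0,0,0,0,0,66],[0,0,0,0,0,0,66],[0,0,0,0,0,0,66],[0,0,0,0,0,-0.1,66],[0,0,0,0,0,-0.35,66]],
])

```text
time: 61.25
tool_pos: [0.6048, -0.1301, 0.0503]
tcp_rot: [-3.139, -0.004, 0.018]
wrist_force: [-0.7, -0.3, -1.0]
width: 0.772
grip_force: 0.0
```

play_rows([
  [[0,0,0,0,0,-0.35,66],[0,0,0,0,0,-0.35,34],[0,0,0,-0.12,-0.2,0,34],[0,0,0,-0.19,-0.31,0,34],[0,0,0,-0.19,-0.31,0,34]],
])

```text
time: 61.67
tool_pos: [0.5606, -0.0495, 0.1278]
tcp_rot: [3.141, 0.0, 0.006]
wrist_force: [-0.3, 0.8, -1.3]
width: 0.4
grip_force: 0.0
```

play_rows([
  [[0,0,0,-0.19,-0.31,0,34],[0,0,0,-0.19,-0.31,0,34],[0,0,0,-0.12,-0.2,0,34],[0,0,0,-0.07,-0.13,0,34],[0,0,-0.235,0,0,0,34]],
])

```text
time: 62.08
tool_pos: [0.5006, 0.0478, 0.126]
tcp_rot: [-3.135, -0.193, 0.001]
wrist_force: [0.4, -0.6, -0.8]
width: 0.4
grip_force: 0.0
```

play_rows([
  [[0,0,-0.235,0,0,0,34],[0,0,-0.235,0,0,0,34],[0,0,-0.235,0,0,0,34],[0,0,-0.235,0,0,0,34],[0,0,-0.235,0,0,0,34]],
])

```text
time: 62.5
tool_pos: [0.5026, 0.0454, 0.1263]
tcp_rot: [2.944, 1.097, 0.001]
wrist_force: [-0.2, -0.1, 0.5]
width: 0.399
grip_force: 0.0
```

play_rows([
  [[0,0,-0.235,0,0,0,34],[0,0,-0.235,0,0,0,34],[0,0,0,0,0,0,34],[0,0,0,0,0,0,34]],
])

```text
time: 62.83
tool_pos: [0.5027, 0.0454, 0.1261]
tcp_rot: [2.801, 1.421, 0.001]
wrist_force: [-0.1, 0.1, -0.3]
width: 0.399
grip_force: 0.0
```

```bash
python3 st.py .5028 .0465 .0555; python3 look.py t | grep -v 0.01[56]
```

```text
t 62.83 tcp [0.5027 0.0454 0.1261] yang -36.19 tilt 0.04 w 34.1 gf 0.0 F [-0.1  0.1 -0.3] q [0.04 0.03 2.07 0.   1.04 0.67]
tool shift /0.1: [ 0.01  -0.006  0.706]
tray
scene [202.1 235.3] z 0.0271 [ 0.5228 -0.1516] d 0.047
scene [228.3 252.1] z 0.0273 [ 0.6131 -0.1343] d 0.056
scene [244.4 265.1] z 0.0147 [ 0.6617 -0.1222] d 0.017
top [292.9 183. ] z 0.027 [ 0.6104 -0.1312] d 0.048
top [299.3 215.7] z 0.0268 [ 0.5202 -0.1475] d 0.043
```

play_rows([
  [[0,0,0,0.008,-0.006,0.3,34],[0,0,0,0,0,0.3,34],[0,0,0,0,0,0.105,34],[0,0,-0.0873,0.001,0.0523,0,34],[0,0,-0.0873,0.001,0.0523,0,34]],
])

```text
time: 63.35
tool_pos: [0.5094, 0.0406, 0.0536]
tcp_rot: [-2.732, -1.547, 0.006]
wrist_force: [-9.4, 6.0, -5.5]
width: 0.401
grip_force: 6.5
```

play_rows([
  [[0,0,-0.1745,0.0046,0.1046,0,34],[0,0,-0.1745,0.0046,0.1046,0,34],[0,0,-0.1745,0.0046,0.1046,0,34],[0,0,-0.1745,0.0046,0.1046,0,34],[0,0,-0.1745,0.0046,0.1046,0,34]],
])

```text
time: 63.77
tool_pos: [0.5582, 0.024, 0.0538]
tcp_rot: [-2.329, -2.103, 0.007]
wrist_force: [-3.2, 1.1, -3.0]
width: 0.393
grip_force: 1.6
```

play_rows([
  [[0,0,-0.1745,0.0046,0.1046,0,34],[0,0,-0.1745,0.0046,0.1046,0,34],[0,0,-0.1745,0.0046,0.1046,0,34],[0,0,-0.1745,0.0046,0.1046,0,34],[0,0,-0.1745,0.0046,0.1046,0,34]],
])

```text
time: 64.18
tool_pos: [0.6119, 0.0298, 0.0548]
tcp_rot: [-1.82, -2.559, 0.002]
wrist_force: [-0.3, 0.2, 0.1]
width: 0.398
grip_force: 0.2
```

play_rows([
  [[0,0,-0.1745,0.0046,0.1046,0,34],[0,0,-0.1745,0.0046,0.1046,0,34],[0,0,-0.1745,0.0046,0.1046,0,34],[0,0,-0.1745,0.0046,0.1046,0,34],[0,0,-0.1745,0.0046,0.1046,0,34]],
])

```text
time: 64.6
tool_pos: [0.657, 0.0573, 0.0553]
tcp_rot: [-1.224, -2.893, 0.0]
wrist_force: [-0.5, 0.0, 0.1]
width: 0.401
grip_force: 0.0
```

play_rows([
  [[0,0,-0.1745,0.0046,0.1046,0,34],[0,0,-0.1745,0.0046,0.1046,0,34],[0,0,0,0,0,0,34],[0,0,0,0,0,0,34],[0,0,0,0,0,0,34]],
])

```text
time: 65.02
tool_pos: [0.6696, 0.0726, 0.0549]
tcp_rot: [-0.975, -2.986, 0.001]
wrist_force: [0.0, 0.2, -0.5]
width: 0.4
grip_force: 0.0
```

play_rows([
  [[0,0,0,0,0,-0.2,34],[0,0,0,0,0,-0.3,34],[0,0,0,0,0,-0.3,34],[0,0,0.235,0,0,0,50],[0,0,0.235,0,0,0,50]],
])

```text
time: 65.43
tool_pos: [0.6718, 0.0724, 0.1388]
tcp_rot: [1.324, 2.843, 0.004]
wrist_force: [0.0, 0.8, -1.3]
width: 0.588
grip_force: 0.0
```

play_rows([
  [[0,0,0.235,0,0,0,50],[0,0,0.235,0,0,0,50],[0,0,0.235,0,0,0,50],[0,0,0.235,0,0,0,50],[0,0,0.235,0,0,0,50]],
])

```text
time: 65.85
tool_pos: [0.6693, 0.0722, 0.1349]
tcp_rot: [-2.094, -2.341, 0.001]
wrist_force: [-0.4, 0.3, -0.7]
width: 0.586
grip_force: 0.0
```

play_rows([
  [[0,0,0.235,0,0,0,50],[0,0,0,0,-0.34,0,50],[0,0,0,0,-0.34,0,50],[0,0,0,0,-0.34,0,50],[0,0,0,0,-0.34,0,50]],
])

```text
time: 66.27
tool_pos: [0.5318, 0.0719, 0.1344]
tcp_rot: [-2.222, -2.22, 0.002]
wrist_force: [-0.5, -0.1, 0.8]
width: 0.584
grip_force: 0.0
```

play_rows([
  [[0,0,0,0.1,-0.3,0,50],[0,0,0,0.25,-0.2,0,50],[0,0,0,0.22,0,0,50],[0,0,0,0,0,0,50],[0,0,0,0,0,0,50]],
])

```text
time: 66.68
tool_pos: [0.4834, 0.1296, 0.1352]
tcp_rot: [2.218, 2.224, 0.0]
wrist_force: [0.1, -0.7, -0.1]
width: 0.584
grip_force: 0.0
```

play_rows([
  [[0,0,0,0,0,0,50],[0,0,0,0,0,0,50]],
])

```text
time: 66.85
tool_pos: [0.4842, 0.1287, 0.135]
tcp_rot: [2.22, 2.222, -0.0]
wrist_force: [1.1, 0.1, -0.1]
width: 0.587
grip_force: 0.0
```

```bash
python3 st.py .484 .129 .0485; python3 look.py d t| grep -v dark | grep -v 0.01[56]
```

```text
t 66.85 tcp [0.4842 0.1287 0.135 ] yang 0.05 tilt 0.02 w 50.1 gf 0.0 F [ 1.1  0.1 -0.1] q [ 0.21  0.02  2.07 -0.    1.05  0.21]
tool shift /0.1: [ 0.003 -0.002  0.865]
pegs [([0.4775, 0.2122], np.float64(143.7)), ([0.6449, 0.2372], np.float64(53.8)), ([0.5039, 0.0444], np.float64(-126.2)), ([0.6715, 0.0702], np.float64(-36.1))]
dial boxes
scene [278.7 177.6] z 0.0638 [0.4852 0.1253] d 0.036
top [199.1 228.5] z 0.0635 [0.4811 0.1182] d 0.019
tray
scene [201.5 235.1] z 0.0274 [ 0.5214 -0.1527] d 0.047
scene [228.4 252.1] z 0.0272 [ 0.613 -0.134] d 0.056
top [292.6 183.1] z 0.0267 [ 0.6101 -0.1304] d 0.051
top [299.3 215.6] z 0.027 [ 0.5202 -0.1475] d 0.041
```

play_rows([
  [[0,0,0,0,0,0.3,50],[0,0,0,0,0,0.3,50],[0,0,0,0,0,0.2,50],[0,0,0,0,0,0.06,50],[0,0,0,0,0,0,50]],
])

```text
time: 67.37
tool_pos: [0.4824, 0.1287, 0.047]
tcp_rot: [-2.218, -2.221, 0.006]
wrist_force: [-0.8, 0.3, -0.6]
width: 0.584
grip_force: 0.0
```

play_rows([
  [[0,0,0,0,0,0,24],[0,0,0,0,0,0,24],[0,0,0,0,0,0,24],[0,0,0,0,0,0,24],[0,0,0,0,0,-0.1,24]],
])

```text
time: 67.78
tool_pos: [0.483, 0.1293, 0.0585]
tcp_rot: [-2.218, -2.223, 0.003]
wrist_force: [-0.8, -0.3, -0.2]
width: 0.416
grip_force: 45.0
```

play_rows([
  [[0,0,0,0,0,-0.3,24],[0,0,0,0,0,-0.3,24],[0,0,0,0,0,-0.2,24],[0,0,0,-0.2,-0.02,0,24],[0,0,0,-0.32,-0.03,0,24]],
])

```text
time: 68.2
tool_pos: [0.482, 0.0791, 0.1432]
tcp_rot: [2.212, 2.225, 0.011]
wrist_force: [0.6, -1.5, -0.6]
width: 0.42
grip_force: 45.1
```

play_rows([
  [[0,0,0,-0.34,-0.03,0,24],[0,0,0,-0.34,-0.03,0,24],[0,0,0,-0.34,-0.03,0,24],[0,0,0,-0.34,-0.03,0,24],[0,0,0,-0.34,-0.03,0,24]],
])

```text
time: 68.62
tool_pos: [0.4647, -0.0941, 0.1406]
tcp_rot: [2.217, 2.223, 0.002]
wrist_force: [0.6, -0.8, -0.4]
width: 0.425
grip_force: 45.1
```

play_rows([
  [[0,0,0,-0.22,-0.02,0,24],[0,0,0,-0.1,0,0,24],[0,0,0.2417,0,0,0,24],[0,0,0.2417,0,0,0,24],[0,0,0.2417,0,0,0,24]],
])

```text
time: 69.03
tool_pos: [0.463, -0.1246, 0.14]
tcp_rot: [2.589, 1.778, 0.002]
wrist_force: [0.1, 0.4, -0.3]
width: 0.418
grip_force: 45.1
```

play_rows([
  [[0,0,0.2417,0,0,0,24],[0,0,0.2417,0,0,0,24],[0,0,0.2417,0,0,0,24],[0,0,0.2417,0,0,0,24],[0,0,0.2417,0,0,0,24]],
])

```text
time: 69.45
tool_pos: [0.4631, -0.124, 0.14]
tcp_rot: [3.0, 0.929, 0.002]
wrist_force: [0.4, 0.8, -0.3]
width: 0.42
grip_force: 45.1
```

play_rows([
  [[0,0,0.2417,0,0,0,24],[0,0,0.2417,0,0,0,24],[0,0,0.2417,0,0,0,24],[0,0,0.2417,0,0,0,24],[0,0,0.2417,0,0,0,24]],
])

```text
time: 69.87
tool_pos: [0.4631, -0.124, 0.14]
tcp_rot: [3.141, -0.005, 0.002]
wrist_force: [0.2, -0.1, 0.3]
width: 0.425
grip_force: 45.2
```

play_rows([
  [[0,0,0,0,0,0,24],[0,0,0,0,0,0,24]],
])

```text
time: 70.03
tool_pos: [0.463, -0.1241, 0.1397]
tcp_rot: [3.141, 0.009, 0.002]
wrist_force: [0.0, 0.9, -0.5]
width: 0.427
grip_force: 45.2
```

```bash
python3 st.py .463 -.125 .011; python3 look.py t| grep -v 0.01[56]
```

```text
t 70.03 tcp [ 0.463  -0.1241  0.1397] yang -89.66 tilt 0.06 w 36.4 gf 45.2 F [ 0.   0.9 -0.5] q [-0.31 -0.03  2.11  0.    1.06  1.25]
tool shift /0.1: [-1.000e-03  8.000e-03  1.287e+00]
tray
scene [201.9 235.2] z 0.0272 [ 0.5224 -0.1519] d 0.048
scene [227.9 252.1] z 0.0275 [ 0.6128 -0.1352] d 0.056
top [290.5 180.6] z 0.0271 [ 0.617  -0.1245] d 0.037
```

play_rows([
  [[0,0,0,0,0.008,0.35,24],[0,0,0,0,0,0.35,24],[0,0,0,0,0,0.3,24],[0,0,0,0,0,0.15,24],[0,0,0,0,0,0.06,24]],
])

```text
time: 70.55
tool_pos: [0.4598, -0.1243, 0.0149]
tcp_rot: [-3.14, -0.006, 0.009]
wrist_force: [-0.7, -0.3, -1.3]
width: 0.421
grip_force: 45.1
```

play_rows([
  [[0,0,0,0,0,0.03,24],[0,0,0,0,0,0.025,24],[0,0,0,0,0,0.02,24],[0,0,0,0,0,0,24],[0,0,0,0,0,0,48]],
])

```text
time: 70.97
tool_pos: [0.4645, -0.1259, 0.0126]
tcp_rot: [3.14, 0.004, 0.006]
wrist_force: [1.0, -0.2, -0.0]
width: 0.549
grip_force: 0.0
```

play_rows([
  [[0,0,0,0,0,0,48],[0,0,0,0,0,0,48],[0,0,0,0,0,0,48],[0,0,0,0,0,-0.1,48],[0,0,0,0,0,-0.35,48]],
])

```text
time: 71.38
tool_pos: [0.4577, -0.1237, 0.0516]
tcp_rot: [-3.138, -0.003, 0.017]
wrist_force: [0.3, 0.1, -0.8]
width: 0.562
grip_force: 0.0
```

play_rows([
  [[0,0,0,0,0,-0.4,48],[0,0,0,0,0,-0.4,48],[0,0,0,0,-0.3,-0.3,48],[0,0,0,0,-0.3,-0.3,48],[0,0,0,0,-0.3,0,48]],
])

```text
time: 71.8
tool_pos: [0.4668, -0.0365, 0.2027]
tcp_rot: [3.14, 0.0, 0.021]
wrist_force: [1.9, 0.3, 0.6]
width: 0.563
grip_force: 0.0
```

play_rows([
  [[0,0,0,0,-0.3,0,48],[0,0,0,0,0,0,48],[0,0,0,0,0,0,48],[0,0,0,0,0,0,48],[0,0,0,0,0,0,48]],
])

```text
time: 72.22
tool_pos: [0.4621, -0.0071, 0.1943]
tcp_rot: [3.141, 0.002, -0.001]
wrist_force: [0.6, -0.2, 0.2]
width: 0.567
grip_force: 0.0
```

```bash
python3 st.py; python3 look.py t| grep -v 0.01[56]
python3 - <<'E'
import numpy as np,cv2
s=np.load("s.npz")["image"]; cv2.imwrite("pics/p9.png",cv2.resize(s[:,40:420,::-1],(594,600),interpolation=cv2.INTER_CUBIC))
E
```

```text
t 72.22 tcp [ 0.4621 -0.0071  0.1943] yang -89.92 tilt 0.04 w 48.4 gf 0.0 F [ 0.6 -0.2  0.2] q [-0.07 -0.12  2.08 -0.    1.18  1.5 ]
tray
scene [200.5 229.7] z 0.0265 [ 0.5016 -0.1434] d 0.062
scene [228.3 252.1] z 0.0274 [ 0.6131 -0.1343] d 0.056
scene [247.7 263.5] z 0.0149 [ 0.6622 -0.1128] d 0.014
top [293.3 182.5] z 0.027 [ 0.6117 -0.1322] d 0.047
top [300.8 215.5] z 0.0267 [ 0.5207 -0.1516] d 0.037
top [293.7 237.3] z 0.0267 [ 0.4616 -0.1317] d 0.024
```

View pics/p9.png

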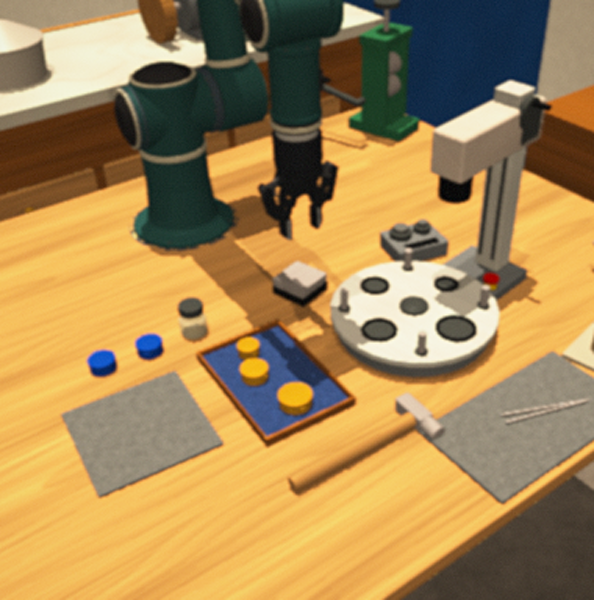

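The last picture shows all three boxes flat on the cloth, at pixels (248,347), (254,371) and (295,398). The dial is empty, and the hammer, block and jar are where they were. I'm handing in.

```bash
python3 -c "
from workcell import bot
print(bot.finish_job())"
```

```text
the job is handed in; nothing more can be done
None
```

The job is handed in at about 72 s: boxes a, b and c (d was absent) were marked largest to smallest and now stand flat on the tray cloth, with b about 2 cm out of line because it was knocked aside after I placed it and I left it there.

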